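# Lever the dish carrier out of the slide warmer and move it to the cooling plate

## Robot

A 7-joint arm with a two-finger parallel gripper is mounted at the origin on the work surface. World frame = base frame: x ahead of the robot, y to its left, z up, the work surface at z = 0. Lengths are in m, angles in rad, forces in N, time in s.
With the tool pointing down it reaches from about 0.425 to 0.925 m from the base axis. Payload 6.8 kg.
Tool frame: the origin (TCP) lies midway between the tips of the shut fingers; the grasp point (between the pads) lies 19 mm behind it (r.grip_depth is the distance from the TCP to the grasp point, in m); z points along the fingers, y is the line along which they close (so a half turn about z gives the same grasp; the last joint's range is limited). The gripper opens to 85 mm and grips with 20 to 120 N. Pads are 22 mm wide; open, the fingers measure 114 mm over their backs; the gripper's body (76 mm by 85 mm) begins 54 mm behind the grasp point. The pads swing forward as they close: fully open they stand 13 mm farther back than shut.
Start: joints at [1.148, 0.477, 0.022, 1.555, -0.011, 1.109, -0.083], TCP at [0.209, -0.642, 0.231] pointing down, gripper open.
Joint ranges: [-2.96, 2.96], [-0.34, 2.1], [-1.41, 1.46], [0.24, 2.44], [-1.37, 4.51], [0.17, 1.92], [-2.96, 2.96]. Speed limits (rad/s): [2.39, 2.39, 3.14, 3.14, 3.14, 3.14, 3.14].

## Interface

Orientations are given as a rotation vector (axis times angle).
In Python, from bench import telemetry, grab_frame, calibration, order, silhouettes, r gives the robot as it stands.
- The arm moves only by the tool apply_moves, never from a script. Its argument "moves" is a list of rows, each a list of 7 numbers: the turn, a rotation vector about the tool's x, y, z scaled (see below), then the shift along the tool's x, y, z scaled (see below), then the opening, from -1 (shut) to 1 (fully open). A call has exactly 8 rows; each row shifts and turns the commanded pose from where the row before left it, along the tool's axes as they then stand; what a row does not reach is not made up. The controller multiplies each number of a shift by 1000 mm and each number of a turn by 6 degrees. A row lasts 1/12 s, in which the tool goes at most 41.7 mm and 7.16 degrees, less where a joint would pass 70% of its speed; a pose out of reach is approached as far as the arm can. A call with a number of a shift or a turn outside -1 to 1 is refused whole. A call with a gripper value outside its range is refused whole. The fingers move at their own pace and stop on an object; "grip_force" is the grip in N (left out, the last holds). Time passes only in rows, so rows that do not move let the fingers close, or fill a call up. It gives the time, the measured TCP pose, the force, the opening and the grip force at its end, in the units of the state.
- telemetry.get_obs(): the state, without advancing time (a new reading comes with each control period).
- grab_frame(name): name is "scene" or "top" or "wrist"; returns the picture (400x640x3 uint8, blue, green, red); there is no depth.
- calibration(name): a dict with "fx", "fy", "cx", "cy" (pixels), "world_from_camera" (4x4, takes a point from camera to world coordinates); the wrist camera has in their place "mount" (4x4, takes a point from camera to tool coordinates, whose origin is the TCP and whose axes are the flange's). Camera axes: x right, y down, z forward; pixel columns grow to the right and rows downward; lengths in m; the calibration is good to about 2 mm. A picture is of the moment at which its call begins: read the wrist's pose just before it. calibration takes no time and is no camera call.
- order.hand_in(): hands the job in; it is judged then, once.
Trained networks look in the newest picture that a camera, given by its name, has taken for a name from the list of things; names that differ only in an ending like _2 or _b are one class to them, and where a whole thing is asked for, a point or a joint stands for the part that bears it (a point fixed in the world has none). Each returns a list of dicts, best first, with "p" (0 to 1); they miss things now and then, are a little off and sometimes report something else, mostly with a low value. They report only what shows in the picture. A call takes as long as a camera call. They do not tell look-alikes from the thing itself.
- silhouettes(thing, camera): "mask" (400x640 bool, what is visible of it) and "extent" ([centre column, centre row, width, height] in pixels, round what is visible of it).
The state is a dict: "clock": time; "joints": joint angles; "qvel": joint speeds; "tau": joint torques, N m; "tcp_pos": TCP position; "orientation": TCP orientation; "contact_force": force on the tool from outside, world axes, zero at the start; "moment": the same for the moment, N m; "grip_width": finger opening in m; "gripper_force": force on a finger pad.
Only numpy, scipy, OpenCV 4.12 (cv2) and the standard library are available. Lean on these libraries where they do the work, as an engineer would, in place of code of your own. Each camera call takes 0.05 s, during which the arm holds its last target. There are 200 camera calls.

## Task

The dish carrier is snapped tight into the top of the slide warmer: push the blade of the pry lever through the notch in the warmer's front, under the carrier, and press the lever's handle down until the carrier's front edge clicks up past its two spring catches and stays propped there; do not pull at the carrier with the gripper before it is free. Lay the lever down on the open bench, then lift the carrier out by its upright grip, carry it level with both dishes still in their places, and set it down without dropping it, flat, centred and square on the cooling plate (long side along long side). Leave the bottle, the tip box and the beaker alone.

Things in the scene. Friction and masses are not known exactly. Their poses are not given: they have to be found in the camera images.
- warmer: Slide warmer, fixed: white box with black deck, 180 (x) x 200 (y) x 82 mm high, left or right on the bench. Origin: centre of its underside, on the bench; front faces its own -x (towards the robot). The carrier lies flush in a recess 122 x 153 x 4 mm deep in the deck, floor 78 mm above the bench. Two catch housings stand beside the notch, |y| 22 to 40 mm, x -90 to -65, top 94 mm above the bench.
- notch_sill (a point): Middle of the front edge of the pry channel's floor (warmer frame -90, 0, 70 mm): the lever's fulcrum. The channel, 44 mm wide (y), runs from here under the carrier to x = -20 mm, leaving a gap 8 mm high below the carrier. With the blade's tip 45 mm in (15 mm under the carrier), tilting the handle down by 0.3 to 0.45 rad frees it; pushed in deeper it lifts the rear instead.
- carrier: Dish carrier, loose: steel plate 120 (x) x 150 (y) x 4 mm, about 0.5 kg, an upright grip in its middle 70 mm long (x), 12 mm thick (y), top 58 mm above the plate's underside, and four 8 mm high pins round each dish. Origin: centre of the plate's underside. Starts snapped into the warmer's recess, same axes, origin 78 mm above the bench.
- carrier_front (a point): Middle of the carrier's front edge, underside (carrier frame x -60, y 0, z 0 mm); 78 mm above the bench when snapped in. Two sprung steel balls catch this edge at y = +-31 mm; about 12 N up near this edge frees it, turning about its rear edge. Once raised 10 mm this edge is past the catches and stays propped 11 to 14 mm above its seat (tilt about 0.1 rad); it then lifts out freely.
- carrier_grip (a point): Point on the carrier's upright grip 48 mm above the plate's underside, in its middle: to be pinched across y (12 mm thick).
- dish_a: Closed clear petri dish, loose, 56 mm diameter, 16 mm high, 30 g, on the carrier's left (+y) place, between four pins. Origin: centre of its underside.
- dish_b: The same dish on the carrier's right (-y) place.
- place_a (a point): Where dish_a's origin belongs on the carrier (carrier frame 0, 40, 4 mm).
- place_b (a point): Where dish_b's origin belongs on the carrier (carrier frame 0, -40, 4 mm).
- lever: Pry lever, loose, 180 mm long, 0.16 kg, lying on the bench between robot and warmer: black handle 80 mm (x -40 to 40) x 18 mm wide (y) x 24 mm high (z 0 to 24), flat steel blade 30 mm wide, 4 mm thick (z 0 to 4), to x = 140 mm. Origin: centre of the handle's underside; +x to the blade's tip, +z up as it lies.
- lever_tip (a point): Tip of the lever's blade, mid width and thickness (lever frame 140, 0, 2 mm).
- coolplate: Cooling plate, fixed: flat steel slab 170 (x) x 220 (y) mm, top 15 mm above the bench; on the other side from the warmer. Origin: centre of its underside, on the bench.
- bottle: Bystander: closed jar, 60 mm diameter, 130 mm high, at the back. Origin: centre of its underside.
- tipbox: Bystander: grey pipette tip box, 85 x 120 x 55 mm, front left. Origin: centre of its underside.
- beaker: Bystander: open glass beaker, 70 mm diameter, 90 mm high, front right. Origin: centre of its underside.
Not all that is in view belongs to the job. Leave any green look-alike of the carrier alone. Of the things that look like the lever, the larger one is meant.

How it is judged:
On the way, in this order (a step that is already met when the one before it is completed fails the run):
1. the lever, touching the carrier, raises the carrier's front edge more than 5.5 mm off its seat, against the catches, while the fingers do not touch the carrier (z of carrier_front in the frame of warmer above 0.0835 m and contact force between lever and carrier above 0.3 N and contact force between the fingers and carrier below 0.1 N), for 0.05 s.
2. the lever lies on the bench, let go, while the carrier stays propped on the catches (front edge over 8.5 mm above its seat) (height (world z) of lever below 0.026 m and linear speed of lever below 0.02 m/s and contact force between lever and coolplate below 0.05 N and contact force between lever and carrier below 0.05 N and contact force between lever and warmer below 0.05 N and contact force between the fingers and lever below 0.1 N and z of carrier_front in the frame of warmer above 0.0865 m and z of carrier in the frame of warmer below 0.1 m), for 0.1 s.
3. the carrier is lifted clear of the warmer, level, with both dishes in place (height (world z) of carrier above 0.105 m and angle between carrier's own z axis and vertical below 0.25 rad and distance between dish_a and place_a below 0.008 m and distance between dish_b and place_b below 0.008 m), for 0.1 s.
At the end, for the whole second after the job is handed in: The carrier lies flat and at rest on the cooling plate (tilt under 0.04 rad), within 20 mm of its centre and 0.15 rad of square (either way round), both dishes within 8 mm of their places on it; the lever lies at rest on the bench, touching none of warmer, carrier and cooling plate (horizontal distance between carrier and coolplate below 0.02 m and angle between the x axis of carrier and the x axis of coolplate, either way round below 0.15 rad and angle between carrier's own z axis and vertical below 0.04 rad and height (world z) of carrier between 0.012 and 0.019 m and linear speed of each of carrier, lever below 0.02 m/s and distance between dish_a and place_a below 0.008 m and distance between dish_b and place_b below 0.008 m and height (world z) of lever below 0.026 m and contact force between lever and coolplate below 0.05 N and contact force between lever and carrier below 0.05 N and contact force between lever and warmer below 0.05 N).
It fails at once if the gripper touches the carrier before it is free (front edge less than 5 mm above its seat in the warmer) (contact force between the fingers and carrier above 0.5 N and z of carrier_front in the frame of warmer below 0.083 m and horizontal distance between carrier and warmer below 0.03 m).
It fails at once if the carrier is tipped by more than 0.35 rad (angle between carrier's own z axis and vertical above 0.35 rad).
It fails at once if a dish leaves its place on the carrier (by more than 15 mm) (distance between dish_a and place_a above 0.015 m or distance between dish_b and place_b above 0.015 m).
It fails at once if the carrier is let go more than 12 mm above the cooling plate (contact force between the fingers and carrier below 0.05 N and height (world z) of carrier above 0.027 m and horizontal distance between carrier and coolplate below 0.12 m).
It fails at once if the bottle, tip box or beaker is moved by more than 20 mm (distance of any of bottle, tipbox, beaker from where it was at the start of the episode above 0.02 m).
It also fails if it takes over 72 s, if anything falls off the work surface, if the arm or the gripper's body presses on something with over 40 N, if the wrist force passes 120 N, or if a joint passes its speed limit or range.

## Working session

There is one attempt and no reset: what is moved stays moved. The work goes in short steps, Python scripts to look and compute and a tool call to move; the robot and the scene stay as the last step left them, time stands still between calls to the robot, and variables do not carry over. Pictures are saved under pics/ and viewed, at most 10 in all, crops included, and the job is handed in when it is done.

Besides the shell and the picture viewer there is one more tool, called after "Call:" as name([rows], argument=value, ...), one row to a line, values as JSON. apply_moves: Moves the arm, as the interface text tells. Its arguments: {"type":"object","properties":{"moves":{"type":"array"},"grip_force":{"type":"number"}},"required":["moves"]}

```bash
ls; mkdir -p pics
python3 - <<'E'
from bench import telemetry, grab_frame, calibration, silhouettes, r
import cv2, numpy as np
o=telemetry.get_obs(); print({k:np.round(v,3).tolist() for k,v in o.items()})
ims=[]
for c in("scene","top"):
    im=grab_frame(c); ims.append(im); cv2.imwrite(f'pics/{c}0.png',im)
    K=calibration(c); print(c,[round(K[k],1) for k in('fx','fy','cx','cy')],np.round(K['world_from_camera'],3).tolist())
    for t in("lever","carrier","warmer","coolplate","bottle","tipbox","beaker","dish_a"):
        print(c,t,[(round(d['p'],2),np.round(d['extent']).astype(int).tolist()) for d in silhouettes(t,c)][:4])
cv2.imwrite('pics/both.png',cv2.resize(np.vstack(ims),(480,600)))
print(calibration('wrist')['mount'])
E
```

```text
pics
{'clock': 0.0, 'joints': [1.148, 0.478, 0.022, 1.557, -0.011, 1.109, -0.083], 'qvel': [-0.003, 0.003, -0.0, 0.001, 0.001, -0.002, 0.0], 'tau': [-0.0, -59.644, 1.608, -28.119, 0.012, 0.01, 0.0], 'tcp_pos': [0.209, -0.641, 0.23], 'orientation': [-3.101, -0.492, 0.001], 'contact_force': [-0.412, 0.035, -0.508], 'moment': [-0.007, 0.047, -0.003], 'gripper_force': 0.0, 'grip_width': 0.086}
scene [442.3, 442.3, 321.5, 204.6] [[-0.519, 0.722, -0.457, 1.184], [0.855, 0.447, -0.265, 0.322], [0.013, -0.528, -0.849, 1.266], [0.0, 0.0, 0.0, 1.0]]
scene lever [(0.58, [386, 214, 51, 34]), (0.57, [351, 170, 9, 30])]
scene carrier [(0.76, [213, 179, 39, 43]), (0.63, [278, 204, 15, 18]), (0.59, [267, 203, 56, 46])]
scene warmer [(0.69, [269, 206, 85, 81])]
scene coolplate [(0.77, [374, 279, 89, 75]), (0.74, [267, 202, 58, 45])]
scene bottle [(0.77, [295, 262, 21, 37]), (0.48, [267, 201, 59, 53])]
scene tipbox [(0.79, [464, 228, 46, 45]), (0.28, [283, 134, 25, 29])]
scene beaker [(0.64, [282, 132, 26, 28])]
scene dish_a [(0.82, [278, 205, 16, 20]), (0.65, [259, 190, 13, 14])]
top [466.5, 466.5, 322.3, 199.2] [[-0.034, -0.979, 0.202, 0.3], [-0.999, 0.034, -0.005, -0.039], [-0.002, -0.202, -0.979, 1.333], [0.0, 0.0, 0.0, 1.0]]
top lever [(0.95, [263, 251, 64, 13]), (0.64, [331, 284, 30, 36])]
top carrier [(0.72, [379, 176, 63, 50]), (0.71, [465, 181, 61, 62])]
top warmer [(0.95, [380, 178, 86, 81])]
top coolplate [(0.62, [240, 176, 73, 61])]
top bottle [(0.72, [311, 134, 21, 34]), (0.7, [380, 178, 82, 82])]
top tipbox [(0.74, [172, 283, 53, 41])]
top beaker [(0.83, [435, 278, 33, 27])]
top dish_a [(0.83, [397, 179, 20, 16]), (0.57, [367, 172, 17, 22])]
[[-7.24644910e-05 -9.53430155e-01 -3.01613884e-01  7.74541523e-02]
 [ 9.99999996e-01 -5.18026250e-05 -7.65027974e-05 -4.26239735e-04]
 [ 5.73156830e-05 -3.01613889e-01  9.53430154e-01 -1.42621720e-01]
 [ 0.00000000e+00  0.00000000e+00  0.00000000e+00  1.00000000e+00]]
```

Run:
```python
import cv2,numpy as np
a=cv2.imread('pics/top0.png')[110:320,130:510]; a=cv2.resize(a,(798,441),interpolation=cv2.INTER_CUBIC); cv2.imwrite('pics/topc.png',a)
```

```text
(no output)
```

View pics/topc.png

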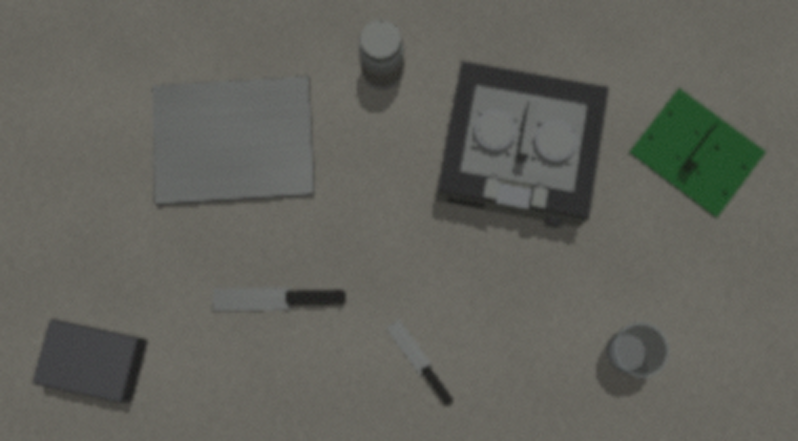

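Two lever-like things show up: the one at full-image px (263,251), 64 px long, and a smaller one at (331,284). The larger, at (263,251), fits the description. The green plate at (465,181) is the look-alike carrier, and the real one sits in the warmer at (380,176). The coolplate is at (240,176).

```bash
cat > h.py <<'E'
from bench import telemetry, grab_frame, calibration, silhouettes, r
import cv2, numpy as np
from scipy.optimize import minimize
from scipy.spatial.transform import Rotation as Ro
def cam(name,obs=None):
    c=calibration(name); K=np.array([[c['fx'],0,c['cx']],[0,c['fy'],c['cy']],[0,0,1]])
    if name=='wrist':
        T=np.eye(4);T[:3,:3]=Ro.from_rotvec(obs['orientation']).as_matrix();T[:3,3]=obs['tcp_pos'];T=T@c['mount']
    else: T=np.array(c['world_from_camera'])
    return K,np.linalg.inv(T)
def proj(C,P):
    K,M=C; q=np.asarray(P)@M[:3,:3].T+M[:3,3]; q=q@K.T; return q[:,:2]/q[:,2:]
def plane(C,uv,z):
    K,M=C; T=np.linalg.inv(M); d=np.column_stack([np.atleast_2d(uv),np.ones(len(np.atleast_2d(uv)))])@np.linalg.inv(K).T@T[:3,:3].T
    return T[:3,3]+d*((z-T[2,3])/d[:,2:])
def box(x0,x1,y0,y1,z0,z1): return np.array([[x,y,z] for x in(x0,x1) for y in(y0,y1) for z in(z0,z1)],float)
WARM=[box(-.09,.09,-.1,.1,0,.082)]
COOL=[box(-.085,.085,-.11,.11,0,.015)]
LEV=[box(-.04,.04,-.009,.009,0,.024),box(.03,.14,-.015,.015,0,.004)]
CAR=[box(-.06,.06,-.075,.075,0,.004)]
def rend(C,model,p):
    m=np.zeros((1600,2560),np.uint8); c,s=np.cos(p[2]),np.sin(p[2]); R=np.array([[c,-s,0],[s,c,0],[0,0,1]])
    for b in model:
        h=cv2.convexHull((proj(C,b@R.T+[p[0],p[1],p[3]])*4+1.5).astype(np.float32)); cv2.fillPoly(m,[np.round(h).astype(np.int32)],1)
    return cv2.resize(m.astype(np.float32),(640,400),interpolation=cv2.INTER_AREA)
def fit(views,model,p0,z=None):
    """views: list of (C,mask); z None -> free height"""
    def f(q):
        p=[*q[:3],q[3] if z is None else z]; e=0
        for C,m in views:
            a=rend(C,model,p); e+=1-np.minimum(a,m).sum()/np.maximum(a,m).sum()
        return e
    n=4 if z is None else 3
    x0=np.array(p0[:n],float); d=np.array([.01,.01,.08,.01])[:n]
    sx=np.vstack([x0,*[x0+d*np.eye(n)[i] for i in range(n)]])
    s=minimize(f,x0,method='Nelder-Mead',options=dict(initial_simplex=sx,xatol=1e-4,fatol=1e-4,maxiter=150))
    return np.round(s.x,4).tolist(),round(1-s.fun/len(views),3)
def det(t,c,uv):
    ds=silhouettes(t,c); ds=[d for d in ds if np.hypot(d['extent'][0]-uv[0],d['extent'][1]-uv[1])<12]
    return max(ds,key=lambda d:d['extent'][2]*d['extent'][3])['mask'].astype(np.float32) if ds else None
E
python3 - <<'E'
from h import *
for c in('scene','top'): grab_frame(c)
C={c:cam(c) for c in('scene','top')}
J=[('warmer',WARM,(269,206),(380,178),[.607,-.205,-.17,0]),('coolplate',COOL,(374,279),(240,176),[.62,.18,.03,0]),('lever',LEV,(386,214),(263,251),[.423,.078,1.57,0]),('carrier',CAR,(267,203),(379,176),[.607,-.205,-.17,.078])]
for t,M,a,b,p0 in J:
    m={'scene':det(t,'scene',a),'top':det(t,'top',b)}
    v={c:[(C[c],m[c])] for c in m if m[c] is not None}
    for c in v: print(t,c,fit(v[c],M,p0,p0[3]))
    if len(v)==2: print(t,'both free z',fit(v['scene']+v['top'],M,p0))
for t,uv in(('bottle',(311,150)),('tipbox',(172,283)),('beaker',(435,278))): print(t,plane(C['top'],uv,.03).round(3))
E
```

```text
warmer scene ([0.6169, -0.2064, -0.2235], np.float64(0.598))
warmer top ([0.6196, -0.2055, -0.2171], np.float64(0.549))
warmer both free z ([0.619, -0.2054, -0.2194, 0.003], np.float64(0.574))
coolplate scene ([0.6487, 0.1908, 0.0212], np.float64(0.965))
coolplate top ([0.6504, 0.1907, 0.0243], np.float64(0.966))
coolplate both free z ([0.6492, 0.1911, 0.0261, -0.0003], np.float64(0.965))
lever scene ([0.4257, 0.0792, 1.5541], np.float64(0.91))
lever top ([0.4268, 0.0786, 1.5674], np.float64(0.883))
lever both free z ([0.4258, 0.079, 1.5599, 0.0003], np.float64(0.89))
carrier scene ([0.6208, -0.2048, -0.2195], np.float64(0.696))
carrier top ([0.6205, -0.2051, -0.2155], np.float64(0.689))
carrier both free z ([0.6203, -0.2053, -0.2259, 0.0772], np.float64(0.692))
bottle [[ 0.717 -0.018  0.03 ]]
tipbox [[0.348 0.376 0.03 ]]
beaker [[ 0.337 -0.348  0.03 ]]
```

```bash
cat >> h.py <<'E'
def Rt(yaw,pitch=0):  # tool down, x along yaw; pitch>0: tool top leans to +tool x
    return Ro.from_euler('z',yaw)*Ro.from_rotvec([np.pi,0,0])*Ro.from_euler('y',-pitch)
def plan(pos,R,n,start=None,grip=1):
    o=telemetry.get_obs(); p,Q=start or (np.array(o['tcp_pos']),Ro.from_rotvec(o['orientation']))
    p=np.array(p,float); w=(Q.inv()*R).as_rotvec()/n; t=np.degrees(w)/6; t=np.round(t,2); w=np.radians(t*6); d=(np.array(pos)-p)/n; p0=p.copy()
    for i in range(n):
        s=np.round(Q.inv().apply(p0+d*(i+1)-p),4); p=p+Q.apply(s); Q=Q*Ro.from_rotvec(w)
        print([*t.tolist(),*s.tolist(),grip])
    print('turn max',abs(t).max(),'step mm',np.linalg.norm(d)*1e3,'end',p.round(4),'yaw',np.arctan2(*Q.apply([1,0,0])[1::-1]).round(4))
    return p,Q
def st():
    o=telemetry.get_obs(); Q=Ro.from_rotvec(o['orientation']); x=Q.apply([1,0,0])
    print('t',round(o['clock'],2),'tcp',np.round(o['tcp_pos'],4),'yaw',round(np.arctan2(x[1],x[0]),4),'xz',round(x[2],4),'F',np.round(o['contact_force'],1),'w',round(o['grip_width'],4),'gf',round(o['gripper_force'],1),'j',np.round(o['joints'],2))
    return o
E
python3 - <<'E'
from h import *
st(); plan([.44,-.22,.30],Rt(-.1),16)
E
```

```text
t 1.4 tcp [ 0.209  -0.6419  0.2313] yaw 0.3148 xz -0.0 F [-0.5  0.4 -0.7] w 0.0852 gf 0.0 j [ 1.15  0.48  0.02  1.56 -0.01  1.11 -0.08]
[0.0, -0.0, 0.25, 0.0219, -0.0206, -0.0043, 1]
[0.0, -0.0, 0.25, 0.0213, -0.0212, -0.0043, 1]
[0.0, -0.0, 0.25, 0.0208, -0.0217, -0.0043, 1]
[0.0, -0.0, 0.25, 0.0202, -0.0222, -0.0043, 1]
[0.0, -0.0, 0.25, 0.0196, -0.0228, -0.0043, 1]
[0.0, -0.0, 0.25, 0.0191, -0.0233, -0.0043, 1]
[0.0, -0.0, 0.25, 0.0184, -0.0238, -0.0043, 1]
[0.0, -0.0, 0.25, 0.0177, -0.0242, -0.0042, 1]
[0.0, -0.0, 0.25, 0.0171, -0.0247, -0.0043, 1]
[0.0, -0.0, 0.25, 0.0165, -0.0252, -0.0043, 1]
[0.0, -0.0, 0.25, 0.0158, -0.0255, -0.0043, 1]
[0.0, -0.0, 0.25, 0.0152, -0.026, -0.0043, 1]
[0.0, -0.0, 0.25, 0.0144, -0.0264, -0.0043, 1]
[0.0, -0.0, 0.25, 0.0138, -0.0267, -0.0043, 1]
[0.0, -0.0, 0.25, 0.013, -0.0271, -0.0043, 1]
[0.0, -0.0, 0.25, 0.0124, -0.0274, -0.0043, 1]
turn max 0.25 step mm 30.36514774140784 end [ 0.44 -0.22  0.3 ] yaw -0.1041
```

Call:
apply_moves([
  [0,0,0.25,0.022,-0.021,-0.004,1],
  [0,0,0.25,0.021,-0.021,-0.004,1],
  [0,0,0.25,0.021,-0.022,-0.004,1],
  [0,0,0.25,0.02,-0.022,-0.005,1],
  [0,0,0.25,0.02,-0.023,-0.005,1],
  [0,0,0.25,0.019,-0.023,-0.004,1],
  [0,0,0.25,0.018,-0.024,-0.004,1],
  [0,0,0.25,0.018,-0.024,-0.004,1],
])

```text
clock: 2.07
tcp_pos: [0.3248, -0.4294, 0.2657]
orientation: [3.137, 0.163, 0.0]
contact_force: [-0.2, 0.3, 0.3]
grip_width: 0.0853
gripper_force: 0.0
```

Call:
apply_moves([
  [0,0,0.25,0.017,-0.025,-0.004,1],
  [0,0,0.25,0.016,-0.025,-0.005,1],
  [0,0,0.25,0.016,-0.025,-0.005,1],
  [0,0,0.25,0.015,-0.026,-0.004,1],
  [0,0,0.25,0.014,-0.026,-0.004,1],
  [0,0,0.25,0.014,-0.027,-0.004,1],
  [0,0,0.25,0.013,-0.027,-0.004,1],
  [0,0,0.25,0.012,-0.027,-0.004,1],
])

```text
clock: 2.73
tcp_pos: [0.4392, -0.2194, 0.2998]
orientation: [3.137, -0.165, 0.001]
contact_force: [-0.0, 0.1, 0.0]
grip_width: 0.0855
gripper_force: 0.0
```

Run:
```python
from h import *
o=st(); im=grab_frame('wrist'); cv2.imwrite('pics/w1.png',im); C=cam('wrist',o); np.save('pics/w1.npy',np.r_[o['tcp_pos'],o['orientation']])
P=WARM[0]@Ro.from_euler('z',-.22).as_matrix().T+[.62,-.2055,0]
print(proj(C,P).round(0).tolist())
for t in('warmer','carrier','dish_a'): print(t,[(round(d['p'],2),np.round(d['extent']).astype(int).tolist()) for d in silhouettes(t,'wrist')][:4])
plan([.426,.079,.2],Rt(1.56,0),16)
```

```text
t 2.73 tcp [ 0.4392 -0.2194  0.2998] yaw -0.1054 xz 0.0007 F [-0.   0.1  0. ] w 0.0855 gf 0.0 j [ 0.52  0.12 -0.2   1.89  0.03  1.14 -1.37]
[[359.0, 107.0], [368.0, 107.0], [221.0, 91.0], [198.0, 87.0], [381.0, -40.0], [397.0, -80.0], [223.0, -62.0], [196.0, -109.0]]
warmer [(0.61, [291, 56, 189, 113])]
carrier [(0.89, [293, 39, 137, 78]), (0.65, [487, 43, 150, 86])]
dish_a [(0.94, [328, 19, 56, 38]), (0.89, [251, 17, 56, 30])]
[0.0, 0.0, -0.99, -0.0027, -0.0185, 0.0062, 1]
[0.0, 0.0, -0.99, -0.0008, -0.0187, 0.0062, 1]
[0.0, 0.0, -0.99, 0.0012, -0.0187, 0.0062, 1]
[0.0, 0.0, -0.99, 0.0031, -0.0185, 0.0062, 1]
[0.0, 0.0, -0.99, 0.0049, -0.0181, 0.0063, 1]
[0.0, 0.0, -0.99, 0.0069, -0.0174, 0.0062, 1]
[0.0, 0.0, -0.99, 0.0085, -0.0166, 0.0062, 1]
[0.0, 0.0, -0.99, 0.0103, -0.0157, 0.0062, 1]
[0.0, 0.0, -0.99, 0.0119, -0.0145, 0.0062, 1]
[0.0, 0.0, -0.99, 0.0132, -0.0132, 0.0062, 1]
[0.0, 0.0, -0.99, 0.0146, -0.0118, 0.0062, 1]
[0.0, 0.0, -0.99, 0.0157, -0.0102, 0.0062, 1]
[0.0, 0.0, -0.99, 0.0167, -0.0085, 0.0063, 1]
[0.0, 0.0, -0.99, 0.0174, -0.0067, 0.0062, 1]
[0.0, 0.0, -0.99, 0.0181, -0.0049, 0.0062, 1]
[0.0, 0.0, -0.99, 0.0185, -0.003, 0.0062, 1]
turn max 0.99 step mm 19.729508741273605 end [0.426 0.079 0.2  ] yaw 1.5569
```

View pics/w1.png

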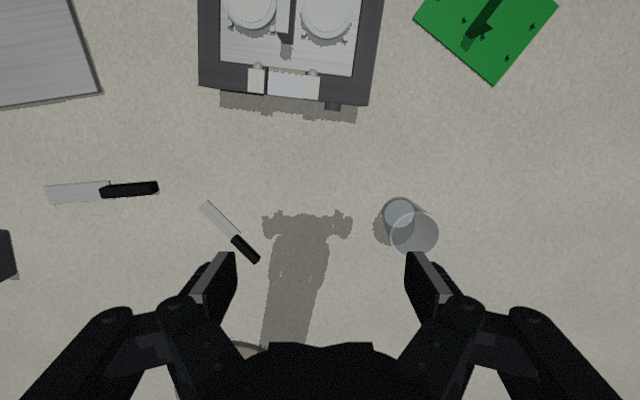

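The wrist view shows the warmer's front deck corners at about (198,87) and (369,106), as predicted to within a pixel. The larger lever is at (45–158,190) and the smaller look-alike at (200–258,230).

Call:
apply_moves([
  [0,0,-0.99,-0.003,-0.0185,0.006,1],
  [0,0,-0.99,-0.001,-0.0185,0.006,1],
  [0,0,-0.99,0.001,-0.0185,0.006,1],
  [0,0,-0.99,0.003,-0.0185,0.006,1],
  [0,0,-0.99,0.005,-0.018,0.006,1],
  [0,0,-0.99,0.007,-0.0175,0.006,1],
  [0,0,-0.99,0.0085,-0.0165,0.006,1],
  [0,0,-0.99,0.0105,-0.0155,0.006,1],
])

```text
clock: 3.6
tcp_pos: [0.4316, -0.0724, 0.2509]
orientation: [2.936, 1.118, -0.001]
contact_force: [-0.3, 0.5, -0.1]
grip_width: 0.0852
gripper_force: 0.0
```

Call:
apply_moves([
  [0,0,-0.99,0.012,-0.0145,0.006,1],
  [0,0,-0.99,0.013,-0.013,0.006,1],
  [0,0,-0.99,0.0145,-0.012,0.006,1],
  [0,0,-0.99,0.0155,-0.01,0.006,1],
  [0,0,-0.99,0.0165,-0.0085,0.006,1],
  [0,0,-0.99,0.0175,-0.0065,0.006,1],
  [0,0,-0.99,0.018,-0.005,0.006,1],
  [0,0,-0.99,0.0185,-0.003,0.006,1],
])

```text
clock: 4.27
tcp_pos: [0.4262, 0.0766, 0.2029]
orientation: [2.236, 2.206, -0.001]
contact_force: [0.2, 0.3, 0.7]
grip_width: 0.0855
gripper_force: 0.0
```

Run:
```python
from h import *
o=st(); im=grab_frame('wrist'); C=cam('wrist',o)
ds=silhouettes('lever','wrist'); print([(round(d['p'],2),np.round(d['extent']).astype(int).tolist()) for d in ds])
for d in ds:
  if d['extent'][2]*d['extent'][3]>3000: print(fit([(C,d['mask'].astype(np.float32))],LEV,[.426,.079,1.56],0)); print(fit([(C,d['mask'].astype(np.float32))],LEV,[.426,.079,1.56,.0])) 
i=im.copy()
for b in LEV: cv2.polylines(i,[cv2.convexHull(proj(C,b@Rt(1.56).as_matrix().T*[1,1,-1]+[.4258,.079,0]).astype(np.float32)).astype(int)],True,(0,0,255))
for b in LEV: cv2.polylines(i,[cv2.convexHull(proj(C,b@Ro.from_euler('z',1.56).as_matrix().T+[.4258,.079,0]).astype(np.float32)).astype(int)],True,(0,255,0))
cv2.imwrite('pics/w2.png',i)
```

```text
t 4.27 tcp [0.4262 0.0766 0.2029] yaw 1.5572 xz -0.0006 F [0.2 0.3 0.7] w 0.0855 gf 0.0 j [ 0.22  0.16 -0.59  2.1   0.11  0.91 -0.44]
[(0.74, [476, 382, 30, 35]), (0.68, [322, 123, 28, 162]), (0.66, [268, 270, 65, 51]), (0.63, [453, 331, 119, 55])]
([0.4277, 0.0801, 1.5501], np.float64(0.945))
([0.4278, 0.0801, 1.5493, 0.0025], np.float64(0.932))
([0.426, 0.079, 1.56], np.float64(0.0))
([0.426, 0.079, 1.56, 0.0], np.float64(0.0))
([0.426, 0.079, 1.56], np.float64(0.0))
([0.426, 0.079, 1.56, 0.0], np.float64(0.0))
```

View pics/w2.png

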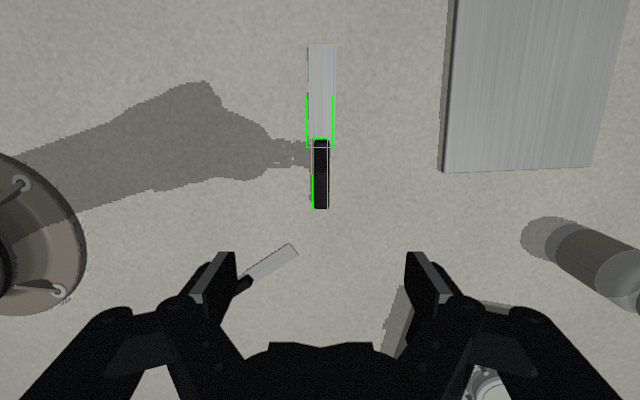

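The green outline lies on the larger lever (handle px (320,175), blade up to row 43). Its fit is (0.4277, 0.0801), yaw 1.550, on the bench. The look-alike is at (265,265).

Run:
```python
from h import *
s=plan([.4278,.0871,.055],Rt(1.55,.25),8); plan([.4278,.0871,.007],Rt(1.55,.25),6,start=s)
```

```text
[-0.0, -0.3, 0.01, 0.0011, 0.0003, 0.0185, 1]
[-0.0, -0.3, 0.01, 0.0016, 0.0003, 0.0184, 1]
[-0.0, -0.3, 0.01, 0.0022, 0.0003, 0.0183, 1]
[-0.0, -0.3, 0.01, 0.0028, 0.0002, 0.0183, 1]
[-0.0, -0.3, 0.01, 0.0034, 0.0003, 0.0182, 1]
[-0.0, -0.3, 0.01, 0.0039, 0.0003, 0.018, 1]
[-0.0, -0.3, 0.01, 0.0045, 0.0003, 0.0179, 1]
[-0.0, -0.3, 0.01, 0.005, 0.0002, 0.0178, 1]
turn max 0.3 step mm 18.48361546583239 end [0.4278 0.0871 0.055 ] yaw 1.5511
[0.0, 0.0, 0.0, 0.002, 0.0, 0.0078, 1]
[0.0, 0.0, 0.0, 0.002, 0.0, 0.0077, 1]
[0.0, 0.0, 0.0, 0.002, 0.0, 0.0078, 1]
[0.0, 0.0, 0.0, 0.002, 0.0, 0.0077, 1]
[0.0, 0.0, 0.0, 0.002, 0.0, 0.0078, 1]
[0.0, 0.0, 0.0, 0.002, 0.0001, 0.0077, 1]
turn max 0.0 step mm 8.00406670049569 end [0.4279 0.0871 0.007 ] yaw 1.5511
```

Call:
apply_moves([
  [0,-0.3,0.01,0.001,0,0.0185,1],
  [0,-0.3,0.01,0.0015,0,0.0185,1],
  [0,-0.3,0.01,0.002,0.0005,0.0185,1],
  [0,-0.3,0.01,0.003,0,0.018,1],
  [0,-0.3,0.01,0.0035,0.0005,0.018,1],
  [0,-0.3,0.01,0.004,0.0005,0.018,1],
  [0,-0.3,0.01,0.0045,0,0.018,1],
  [0,-0.3,0.01,0.005,0.0005,0.018,1],
])

```text
clock: 5.03
tcp_pos: [0.429, 0.0836, 0.0549]
orientation: [2.117, 2.056, -0.268]
contact_force: [0.3, 0.1, 0.1]
grip_width: 0.0857
gripper_force: 0.0
```

Call:
apply_moves([
  [0,0,0,0.002,0,0.008,1],
  [0,0,0,0.002,0,0.008,1],
  [0,0,0,0.002,0,0.008,1],
  [0,0,0,0.002,0,0.008,1],
  [0,0,0,0.002,0,0.008,1],
  [0,0,0,0.002,0,0.006,1],
  [0,0,0,0,0,0,1],
  [0,0,0,0,0,0,1],
])

```text
clock: 5.7
tcp_pos: [0.4283, 0.0858, 0.008]
orientation: [2.114, 2.063, -0.266]
contact_force: [-0.4, -0.3, -0.8]
grip_width: 0.0851
gripper_force: 0.0
```

Run:
```python
from h import *
st()
```

```text
t 5.7 tcp [0.4283 0.0858 0.008 ] yaw 1.546 xz -0.2488 F [-0.4 -0.3 -0.8] w 0.0851 gf 0.0 j [-0.17  0.55 -0.41  2.19  0.69  0.7  -1.15]
```

Call:
apply_moves([
  [0,0,0,0,0,0,-1],
  [0,0,0,0,0,0,-1],
  [0,0,0,0,0,0,-1],
  [0,0,0,0,0,0,-1],
  [0,0,0,0,0,0,-1],
  [0,0,0,0,0,0,-1],
  [0,0,0,0,0,0,-1],
  [0,0,0,0,0,0,-1],
], grip_force=90)

```text
clock: 6.37
tcp_pos: [0.4285, 0.0861, 0.0085]
orientation: [2.113, 2.063, -0.266]
contact_force: [-1.5, -0.6, 5.9]
grip_width: 0.016
gripper_force: 88.7
```

Run:
```python
from h import *
st()
s=plan([.429,.087,.14],Rt(1.55,.25),8,grip=-1)
# hover pose: lever pitch 0, yaw -.22, tip 40mm before sill
wp=np.array([.62,-.2055]);yaw=-.22;u=np.array([np.cos(yaw),np.sin(yaw)])
print('sill',wp-.09*u,'TCP for tip 45in', wp-.09*u+u*(.045-.140+.007),'60 out',wp-.09*u+u*(-.06-.140+.007))
s=plan([*(wp-.09*u+u*(-.050-.133)),.16],Rt(yaw,.25),24,start=s,grip=-1)
```

```text
t 6.37 tcp [0.4285 0.0861 0.0085] yaw 1.5463 xz -0.249 F [-1.5 -0.6  5.9] w 0.016 gf 88.7 j [-0.17  0.55 -0.41  2.19  0.69  0.71 -1.15]
[0.0, 0.0, -0.0, -0.004, 0.0001, -0.0159, -1]
[0.0, 0.0, -0.0, -0.004, 0.0001, -0.016, -1]
[0.0, 0.0, -0.0, -0.0039, 0.0001, -0.0159, -1]
[0.0, 0.0, -0.0, -0.004, 0.0001, -0.016, -1]
[0.0, 0.0, -0.0, -0.004, 0.0, -0.0159, -1]
[0.0, 0.0, -0.0, -0.004, 0.0001, -0.016, -1]
[0.0, 0.0, -0.0, -0.0039, 0.0001, -0.0159, -1]
[0.0, 0.0, -0.0, -0.004, 0.0001, -0.016, -1]
turn max 0.0 step mm 16.434054722949373 end [0.429 0.087 0.14 ] yaw 1.5463
sill [ 0.53216923 -0.18585933] TCP for tip 45in [ 0.44629025 -0.16665513] 60 out [ 0.34382102 -0.14374102]
[0.17, -0.0, 0.68, -0.0097, -0.0029, 0.0016, -1]
[0.17, -0.0, 0.68, -0.0098, -0.0022, 0.0017, -1]
[0.17, -0.0, 0.68, -0.01, -0.0014, 0.0017, -1]
[0.17, -0.0, 0.68, -0.0101, -0.0007, 0.0017, -1]
[0.17, -0.0, 0.68, -0.0101, 0.0, 0.0017, -1]
[0.17, -0.0, 0.68, -0.01, 0.0008, 0.0018, -1]
[0.17, -0.0, 0.68, -0.01, 0.0016, 0.0017, -1]
[0.17, -0.0, 0.68, -0.0099, 0.0022, 0.0016, -1]
[0.17, -0.0, 0.68, -0.0096, 0.003, 0.0016, -1]
[0.17, -0.0, 0.68, -0.0094, 0.0038, 0.0016, -1]
[0.17, -0.0, 0.68, -0.0091, 0.0044, 0.0015, -1]
[0.17, -0.0, 0.68, -0.0088, 0.005, 0.0014, -1]
[0.17, -0.0, 0.68, -0.0084, 0.0057, 0.0013, -1]
[0.17, -0.0, 0.68, -0.008, 0.0063, 0.0012, -1]
[0.17, -0.0, 0.68, -0.0075, 0.0069, 0.0011, -1]
[0.17, -0.0, 0.68, -0.007, 0.0074, 0.0009, -1]
[0.17, -0.0, 0.68, -0.0065, 0.0079, 0.0008, -1]
[0.17, -0.0, 0.68, -0.0058, 0.0084, 0.0007, -1]
[0.17, -0.0, 0.68, -0.0053, 0.0087, 0.0005, -1]
[0.17, -0.0, 0.68, -0.0046, 0.0091, 0.0004, -1]
[0.17, -0.0, 0.68, -0.004, 0.0095, 0.0002, -1]
[0.17, -0.0, 0.68, -0.0033, 0.0097, 0.0, -1]
[0.17, -0.0, 0.68, -0.0026, 0.0099, -0.0001, -1]
[0.17, -0.0, 0.68, -0.0018, 0.01, -0.0003, -1]
turn max 0.68 step mm 10.235491084598312 end [ 0.3536 -0.1459  0.1599] yaw -0.2165
```

Call:
apply_moves([
  [0,0,0,-0.004,0,-0.016,-1],
  [0,0,0,-0.004,0,-0.016,-1],
  [0,0,0,-0.004,0,-0.016,-1],
  [0,0,0,-0.004,0,-0.016,-1],
  [0,0,0,-0.004,0,-0.016,-1],
  [0,0,0,-0.004,0,-0.016,-1],
  [0,0,0,-0.004,0,-0.016,-1],
  [0,0,0,-0.004,0,-0.016,-1],
])

```text
clock: 7.03
tcp_pos: [0.4278, 0.0866, 0.1406]
orientation: [2.114, 2.063, -0.267]
contact_force: [0.7, 0.3, -1.1]
grip_width: 0.0157
gripper_force: 88.2
```

Run:
```python
from h import *
st(); im=grab_frame('wrist'); cv2.imwrite('pics/w3.png',im)
s=plan([.435,-.04,.15],Rt(.67,.25),10,grip=-1)
s=plan([.402,-.157,.16],Rt(-.22,.25),10,start=s,grip=-1)
```

```text
t 7.03 tcp [0.4278 0.0866 0.1406] yaw 1.5463 xz -0.2489 F [ 0.7  0.3 -1.1] w 0.0157 gf 88.2 j [-0.06  0.31 -0.52  2.12  0.45  0.95 -0.89]
[0.21, -0.0, 0.81, -0.0125, 0.0009, 0.0025, -1]
[0.21, -0.0, 0.81, -0.0124, 0.002, 0.0025, -1]
[0.21, -0.0, 0.81, -0.0121, 0.003, 0.0024, -1]
[0.21, -0.0, 0.81, -0.0119, 0.0042, 0.0023, -1]
[0.21, -0.0, 0.81, -0.0114, 0.0052, 0.0023, -1]
[0.21, -0.0, 0.81, -0.011, 0.0062, 0.0021, -1]
[0.21, -0.0, 0.81, -0.0104, 0.0071, 0.0019, -1]
[0.21, -0.0, 0.81, -0.0097, 0.0081, 0.0018, -1]
[0.21, -0.0, 0.81, -0.0091, 0.0088, 0.0016, -1]
[0.21, -0.0, 0.81, -0.0082, 0.0097, 0.0014, -1]
turn max 0.81 step mm 12.769636969317666 end [ 0.435 -0.04   0.15 ] yaw 0.6702
[0.21, -0.0, 0.82, -0.0098, 0.0071, 0.0015, -1]
[0.21, -0.0, 0.82, -0.0092, 0.008, 0.0012, -1]
[0.21, -0.0, 0.82, -0.0084, 0.0087, 0.0011, -1]
[0.21, -0.0, 0.82, -0.0076, 0.0095, 0.001, -1]
[0.21, -0.0, 0.82, -0.0069, 0.0101, 0.0006, -1]
[0.21, -0.0, 0.82, -0.0059, 0.0106, 0.0005, -1]
[0.21, -0.0, 0.82, -0.005, 0.0112, 0.0002, -1]
[0.21, -0.0, 0.82, -0.004, 0.0115, 0.0, -1]
[0.21, -0.0, 0.82, -0.003, 0.0118, -0.0003, -1]
[0.21, -0.0, 0.82, -0.002, 0.012, -0.0005, -1]
turn max 0.82 step mm 12.199986008607585 end [ 0.402 -0.157  0.16 ] yaw -0.2156
```

Call:
apply_moves([
  [0.21,0,0.81,-0.0125,0.001,0.0025,-1],
  [0.21,0,0.81,-0.0125,0.002,0.0025,-1],
  [0.21,0,0.81,-0.012,0.003,0.0025,-1],
  [0.21,0,0.81,-0.012,0.004,0.0025,-1],
  [0.21,0,0.81,-0.0115,0.005,0.0025,-1],
  [0.21,0,0.81,-0.011,0.006,0.002,-1],
  [0.21,0,0.81,-0.0105,0.007,0.002,-1],
  [0.21,0,0.81,-0.01,0.008,0.002,-1],
])

```text
clock: 7.75
tcp_pos: [0.4315, -0.016, 0.1444]
orientation: [2.756, 1.233, -0.349]
contact_force: [-1.3, 0.3, -1.4]
grip_width: 0.0156
gripper_force: 88.2
```

Call:
apply_moves([
  [0.21,0,0.81,-0.009,0.009,0.0015,-1],
  [0.21,0,0.81,-0.008,0.01,0.0015,-1],
  [0.21,0,0.82,-0.01,0.007,0.0015,-1],
  [0.21,0,0.82,-0.009,0.008,0.001,-1],
  [0.21,0,0.82,-0.0085,0.009,0.001,-1],
  [0.21,0,0.82,-0.0075,0.0095,0.001,-1],
  [0.21,0,0.82,-0.007,0.01,0.0005,-1],
  [0.21,0,0.82,-0.006,0.0105,0.0005,-1],
])

```text
clock: 8.42
tcp_pos: [0.4131, -0.1118, 0.1523]
orientation: [3.093, 0.208, -0.393]
contact_force: [0.8, -0.1, -2.2]
grip_width: 0.0159
gripper_force: 88.2
```

Call:
apply_moves([
  [0.21,0,0.82,-0.005,0.011,0,-1],
  [0.21,0,0.82,-0.004,0.0115,0,-1],
  [0.21,0,0.82,-0.003,0.012,-0.0005,-1],
  [0.21,0,0.82,-0.002,0.012,-0.0005,-1],
  [0,0,0,0,0,0,-1],
  [0,0,0,0,0,0,-1],
  [0,0,0,0,0,0,-1],
  [0,0,0,0,0,0,-1],
])

```text
clock: 9.08
tcp_pos: [0.4006, -0.1569, 0.157]
orientation: [-3.072, 0.328, 0.39]
contact_force: [-0.6, 0.2, -1.8]
grip_width: 0.016
gripper_force: 88.2
```

```bash
cat >> h.py <<'E'
def levfit(o,C,m):
    """lever pose in tool: x offset, z offset, pitch -> fit lever world pose via mask"""
    Rw=Ro.from_rotvec(o['orientation']);p=np.array(o['tcp_pos'])
E
python3 - <<'E'
from h import *
o=st(); im=grab_frame('wrist'); C=cam('wrist',o); i=im.copy()
w=np.array([.62,-.2055,0]); Rz=Ro.from_euler('z',-.22)
def dr(P,c):
    cv2.polylines(i,[np.round(proj(C,Rz.apply(np.array(P))+w)).astype(int)],True,c)
dr([[-.09,-.1,.082],[-.09,.1,.082],[.09,.1,.082],[.09,-.1,.082]],(0,255,0))
for s in(1,-1): dr([[-.09,s*.022,.094],[-.09,s*.04,.094],[-.065,s*.04,.094],[-.065,s*.022,.094]],(0,0,255))
dr([[-.09,-.022,.07],[-.09,.022,.07],[-.06,.022,.07],[-.06,-.022,.07]],(255,0,255))
# assumed lever: grasp geometry when gripped: tool pose -> lever pose
Tg=(np.array([.4285,.0861,.0085]),Ro.from_rotvec([2.113,2.063,-.266])); L=(np.array([.4277,.0801,0]),Ro.from_euler('z',1.5463))
off=Tg[1].inv().apply(L[0]-Tg[0]); Rl=Tg[1].inv()*L[1]
Q=Ro.from_rotvec(o['orientation']);lp=np.array(o['tcp_pos'])+Q.apply(off);lR=Q*Rl
print('lever',lp,'euler zyx',lR.as_euler('zyx'),'tip in warmer',Rz.inv().apply(lp+lR.apply([.14,0,.002])-w))
cv2.polylines(i,[np.round(proj(C,lp+lR.apply(np.array([[.04,.015,.004],[.14,.015,.004],[.14,-.015,.004],[.04,-.015,.004]])))).astype(int)],True,(255,255,0))
print([(round(d['p'],2),np.round(d['extent']).astype(int).tolist()) for d in silhouettes('lever','wrist')])
np.savez('grip.npz',off=off,Rl=Rl.as_rotvec())
cv2.imwrite('pics/w4raw.png',im);cv2.imwrite('pics/w4.png',i)
E
```

```text
t 9.08 tcp [ 0.4006 -0.1569  0.157 ] yaw -0.2129 xz -0.2497 F [-0.6  0.2 -1.8] w 0.016 gf 88.2 j [ 0.31  0.32 -0.1   2.02  0.03  1.06 -1.59]
lever [ 0.39490152 -0.15496832  0.14848858] euler zyx [-2.13805454e-01  1.97946205e-04  2.09766425e-03] tip in warmer [-0.09070195  0.00105392  0.15039918]
[(0.85, [247, 211, 98, 72]), (0.72, [319, 163, 92, 326])]
```

View pics/w4.png

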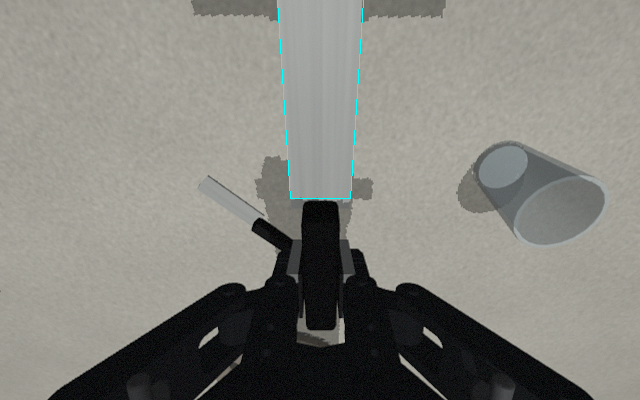

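The cyan outline of the assumed in-hand pose lies on the blade (edges at columns 278–363, back edge at row 198), so the grasp held. Next I lower the tip to just in front of the notch.

```bash
cat >> h.py <<'E'
W0=np.array([.62,-.2055,0]); WY=-.22
_g=np.load('grip.npz'); OFF=_g['off']; RL=Ro.from_rotvec(_g['Rl'])
def levnow(o):
    Q=Ro.from_rotvec(o['orientation']); lp=np.array(o['tcp_pos'])+Q.apply(OFF); lR=Q*RL; Rz=Ro.from_euler('z',WY)
    print('lever tip bottom in warmer mm',(Rz.inv().apply(lp+lR.apply([.14,0,0])-W0)*1e3).round(1),'pitch',(-lR.as_euler('zyx')[1]).round(3),'yaw',lR.as_euler('zyx')[0].round(3))
def levtool(tip,pitch):
    """tool pose such that blade's underside tip is at tip (warmer frame), handle down by pitch"""
    Rz=Ro.from_euler('z',WY); lR=Rz*Ro.from_euler('y',-pitch); lp=W0+Rz.apply(tip)-lR.apply([.14,0,0])
    Q=lR*RL.inv(); return lp-Q.apply(OFF),Q
E
python3 - <<'E'
from h import *
levnow(telemetry.get_obs())
p,Q=levtool([-.100,0,.072],0); print(p); plan(p,Q,8,grip=-1)
E
```

```text
lever tip bottom in warmer mm [-90.6   0.8 148.6] pitch 0.0 yaw -0.214
[ 0.3915149  -0.15507521  0.0805    ]
[-0.0, 0.0, 0.01, 0.0013, 0.0, 0.0096, -1]
[-0.0, 0.0, 0.01, 0.0012, 0.0, 0.0095, -1]
[-0.0, 0.0, 0.01, 0.0013, -0.0, 0.0096, -1]
[-0.0, 0.0, 0.01, 0.0012, -0.0, 0.0096, -1]
[-0.0, 0.0, 0.01, 0.0013, -0.0, 0.0095, -1]
[-0.0, 0.0, 0.01, 0.0012, -0.0, 0.0096, -1]
[-0.0, 0.0, 0.01, 0.0013, -0.0, 0.0096, -1]
[-0.0, 0.0, 0.01, 0.0012, -0.0, 0.0095, -1]
turn max 0.01 step mm 9.6479229497205 end [ 0.3915 -0.1551  0.0805] yaw -0.2222
```

Call:
apply_moves([
  [0,0,0.01,0.001,0,0.0095,-1],
  [0,0,0.01,0.001,0,0.0095,-1],
  [0,0,0.01,0.001,0,0.0095,-1],
  [0,0,0.01,0.001,0,0.0095,-1],
  [0,0,0.01,0.0015,0,0.0095,-1],
  [0,0,0.01,0.0015,0,0.0095,-1],
  [0,0,0.01,0.0015,0,0.0095,-1],
  [0,0,0.01,0.0015,0,0.0095,-1],
])

```text
clock: 9.85
tcp_pos: [0.3913, -0.1561, 0.0801]
orientation: [-3.071, 0.347, 0.39]
contact_force: [0.4, -0.1, -2.7]
grip_width: 0.016
gripper_force: 88.2
```

```bash
cat > ov.py <<'E'
from h import *
import sys
o=st(); levnow(o); tag=sys.argv[1]; out=[]
Rz=Ro.from_euler('z',WY); Q=Ro.from_rotvec(o['orientation']);lp=np.array(o['tcp_pos'])+Q.apply(OFF);lR=Q*RL
for n,ctr in(('scene',[-.10,0,.08]),('top',[-.10,0,.08])):
    im=grab_frame(n); C=cam(n); c=proj(C,[Rz.apply(ctr)+W0])[0]; S=8; a,b=int(c[0])-50,int(c[1])-37
    i=cv2.resize(im[b:b+74,a:a+100],None,fx=S,fy=S,interpolation=cv2.INTER_CUBIC)
    i=cv2.convertScaleAbs(i,alpha=1.5)
    def dr(P,col): cv2.polylines(i,[np.round((proj(C,P)-[a,b]+.5)*S).astype(int)],True,col)
    dr(Rz.apply([[-.09,-.1,.082],[-.09,.1,.082],[.09,.1,.082],[.09,-.1,.082]])+W0,(0,255,0))
    for s in(1,-1): dr(Rz.apply([[-.09,s*.022,.094],[-.09,s*.04,.094],[-.065,s*.04,.094],[-.065,s*.022,.094]])+W0,(0,0,255))
    dr(Rz.apply([[-.09,-.022,.07],[-.09,.022,.07],[-.06,.022,.07],[-.06,-.022,.07]])+W0,(255,0,255))
    dr(lp+lR.apply(np.array([[.04,.015,.004],[.14,.015,.004],[.14,-.015,.004],[.04,-.015,.004]])),(255,255,0))
    out.append(i)
cv2.imwrite(f'pics/{tag}.png',cv2.resize(np.vstack(out),(405,600),interpolation=cv2.INTER_AREA) if 0 else np.hstack([cv2.resize(x,(400,296)) for x in out]))
E
python3 ov.py o5
```

```text
t 9.85 tcp [ 0.3913 -0.1561  0.0801] yaw -0.225 xz -0.2496 F [ 0.4 -0.1 -2.7] w 0.016 gf 88.2 j [ 0.31  0.43 -0.09  2.09  0.05  0.88 -1.62]
lever tip bottom in warmer mm [-100.    -1.7   71.5] pitch -0.001 yaw -0.225
```

View pics/o5.png

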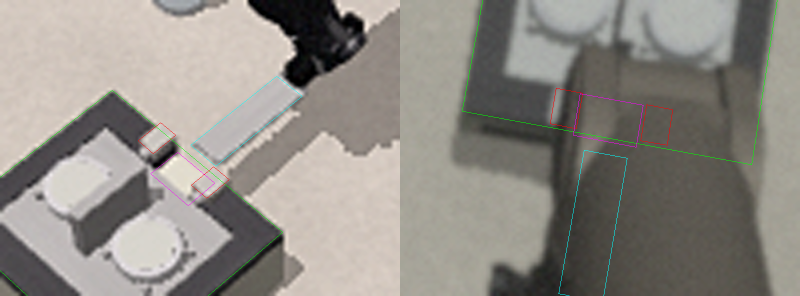

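The overlays line up in the scene view: deck edge, housings and channel floor, with the blade (cyan, tip near (215,155)) just in front of the notch. The arm hides the notch in the top view. Now I insert the blade.

Run:
```python
from h import *
p,Q=levtool([-.075,0,.072],0); s=plan(p,Q,6,grip=-1)
p,Q=levtool([-.045,0,.072],0); plan(p,Q,8,start=s,grip=-1)
```

```text
[-0.0, 0.01, -0.01, 0.0042, -0.0002, -0.0012, -1]
[-0.0, 0.01, -0.01, 0.0042, -0.0002, -0.0013, -1]
[-0.0, 0.01, -0.01, 0.0041, -0.0001, -0.0012, -1]
[-0.0, 0.01, -0.01, 0.0042, -0.0002, -0.0012, -1]
[-0.0, 0.01, -0.01, 0.0042, -0.0002, -0.0012, -1]
[-0.0, 0.01, -0.01, 0.0042, -0.0001, -0.0012, -1]
turn max 0.01 step mm 4.357443597534735 end [ 0.4159 -0.1606  0.0805] yaw -0.2184
[-0.0, -0.0, 0.0, 0.0036, 0.0, -0.0009, -1]
[-0.0, -0.0, 0.0, 0.0037, 0.0, -0.001, -1]
[-0.0, -0.0, 0.0, 0.0036, 0.0, -0.0009, -1]
[-0.0, -0.0, 0.0, 0.0036, 0.0, -0.0009, -1]
[-0.0, -0.0, 0.0, 0.0037, 0.0, -0.0009, -1]
[-0.0, -0.0, 0.0, 0.0036, 0.0, -0.001, -1]
[-0.0, -0.0, 0.0, 0.0036, 0.0, -0.0009, -1]
[-0.0, -0.0, 0.0, 0.0036, 0.0, -0.0009, -1]
turn max 0.0 step mm 3.7478126549660242 end [ 0.4451 -0.1671  0.0805] yaw -0.2184
```

Call:
apply_moves([
  [0,0,-0.01,0.0042,-0.0002,-0.0012,-1],
  [0,0,-0.01,0.0042,-0.0002,-0.0012,-1],
  [0,0,-0.01,0.0042,-0.0002,-0.0012,-1],
  [0,0,-0.01,0.0042,-0.0002,-0.0012,-1],
  [0,0,-0.01,0.0042,-0.0002,-0.0012,-1],
  [0,0,-0.01,0.0042,-0.0002,-0.0012,-1],
  [0,0,0,0,0,0,-1],
  [0,0,0,0,0,0,-1],
])

```text
clock: 10.62
tcp_pos: [0.4174, -0.1607, 0.0819]
orientation: [-3.072, 0.337, 0.389]
contact_force: [0.6, -0.6, -2.3]
grip_width: 0.0159
gripper_force: 88.2
```

Call:
apply_moves([
  [0,0,0,0.0036,0,-0.0009,-1],
  [0,0,0,0.0036,0,-0.0009,-1],
  [0,0,0,0.0036,0,-0.0009,-1],
  [0,0,0,0.0036,0,-0.0009,-1],
  [0,0,0,0.0036,0,-0.0009,-1],
  [0,0,0,0.0036,0,-0.0009,-1],
  [0,0,0,0.0036,0,-0.0009,-1],
  [0,0,0,0,0,0,-1],
])

```text
clock: 11.28
tcp_pos: [0.4436, -0.1665, 0.0817]
orientation: [-3.072, 0.337, 0.388]
contact_force: [-0.5, -1.0, -2.5]
grip_width: 0.0159
gripper_force: 88.2
```

Run:
```python
from h import *
o=st(); levnow(o)
```

```text
t 11.28 tcp [ 0.4436 -0.1665  0.0817] yaw -0.2183 xz -0.2485 F [-0.5 -1.  -2.5] w 0.0159 gf 88.2 j [ 0.3   0.49 -0.09  1.97  0.05  0.94 -1.61]
lever tip bottom in warmer mm [-46.7   0.4  73.3] pitch 0.001 yaw -0.219
```

Run:
```python
from h import *
s=None
for th,n in((.0,2),(.1,4),(.2,4),(.3,4),(.38,4)):
    p,Q=levtool([-.09+.0445*np.cos(th),0,.0702+.0445*np.sin(th)],th); s=plan(p,Q,n,start=s,grip=-1)
```

```text
[-0.0, -0.0, 0.01, 0.001, 0.0001, 0.0013, -1]
[-0.0, -0.0, 0.01, 0.0009, 0.0001, 0.0013, -1]
turn max 0.01 step mm 1.6135996051276849 end [ 0.4447 -0.1669  0.0787] yaw -0.2205
[-0.0, 0.24, -0.0, 0.0005, 0.0, 0.0022, -1]
[-0.0, 0.24, -0.0, 0.0004, 0.0, 0.0022, -1]
[-0.0, 0.24, -0.0, 0.0003, 0.0, 0.0022, -1]
[-0.0, 0.24, -0.0, 0.0003, 0.0, 0.0022, -1]
turn max 0.24 step mm 2.2437229222405866 end [ 0.4443 -0.1668  0.0698] yaw -0.2204
[-0.0, 0.24, -0.0, 0.0005, 0.0, 0.0022, -1]
[-0.0, 0.24, -0.0, 0.0004, 0.0, 0.0022, -1]
[-0.0, 0.24, -0.0, 0.0003, 0.0, 0.0023, -1]
[-0.0, 0.24, -0.0, 0.0003, 0.0, 0.0022, -1]
turn max 0.24 step mm 2.25727500845295 end [ 0.4448 -0.167   0.0608] yaw -0.2203
[-0.0, 0.23, -0.0, 0.0005, 0.0, 0.0022, -1]
[-0.0, 0.23, -0.0, 0.0004, 0.0, 0.0022, -1]
[-0.0, 0.23, -0.0, 0.0003, 0.0, 0.0022, -1]
[-0.0, 0.23, -0.0, 0.0003, 0.0, 0.0022, -1]
turn max 0.23 step mm 2.2463568550888957 end [ 0.4461 -0.1673  0.0519] yaw -0.2202
[-0.0, 0.2, -0.0, 0.0004, 0.0, 0.0018, -1]
[-0.0, 0.2, -0.0, 0.0003, 0.0, 0.0018, -1]
[-0.0, 0.2, -0.0, 0.0003, 0.0, 0.0017, -1]
[-0.0, 0.2, -0.0, 0.0002, 0.0, 0.0018, -1]
turn max 0.2 step mm 1.8111735122548738 end [ 0.4478 -0.1677  0.0449] yaw -0.2201
```

Call:
apply_moves([
  [0,0,0,0.001,0,0.0013,-1],
  [0,0,0,0.001,0,0.0013,-1],
  [0,0.24,0,0.0005,0,0.0022,-1],
  [0,0.24,0,0.0004,0,0.0022,-1],
  [0,0.24,0,0.0003,0,0.0022,-1],
  [0,0.24,0,0.0003,0,0.0022,-1],
  [0,0,0,0,0,0,-1],
  [0,0,0,0,0,0,-1],
], grip_force=110)

```text
clock: 11.95
tcp_pos: [0.4429, -0.1664, 0.0697]
orientation: [-3.098, 0.34, 0.237]
contact_force: [0.9, -0.2, -1.0]
grip_width: 0.015
gripper_force: 112.2
```

Run:
```python
from h import *
o=st(); levnow(o)
```

```text
t 11.95 tcp [ 0.4429 -0.1664  0.0697] yaw -0.2184 xz -0.152 F [ 0.9 -0.2 -1. ] w 0.015 gf 112.2 j [ 0.3   0.46 -0.09  2.05  0.06  0.79 -1.62]
lever tip bottom in warmer mm [-47.1   0.3  74.6] pitch 0.097 yaw -0.22
```

Call:
apply_moves([
  [0,0.24,0,0.001,0,0.0022,-1],
  [0,0.24,0,0.0008,0,0.0022,-1],
  [0,0.24,0,0.0005,0,0.0022,-1],
  [0,0.24,0,0.0003,0,0.0022,-1],
  [0,0.23,0,0.0005,0,0.0022,-1],
  [0,0.23,0,0.0004,0,0.0022,-1],
  [0,0.23,0,0.0003,0,0.0022,-1],
  [0,0.23,0,0.0003,0,0.0022,-1],
])

```text
clock: 12.62
tcp_pos: [0.4462, -0.1671, 0.0518]
orientation: [3.117, -0.342, 0.07]
contact_force: [-1.6, 0.1, -0.9]
grip_width: 0.0154
gripper_force: 112.3
```

Run:
```python
from h import *
o=st(); levnow(o)
```

```text
t 12.62 tcp [ 0.4462 -0.1671  0.0518] yaw -0.2183 xz 0.045 F [-1.6  0.1 -0.9] w 0.0154 gf 112.3 j [ 0.31  0.41 -0.09  2.19  0.08  0.5  -1.64]
lever tip bottom in warmer mm [-47.4   0.4  82.8] pitch 0.29 yaw -0.228
```

Call:
apply_moves([
  [0,0.2,0,0.0004,0,0.0018,-1],
  [0,0.2,0,0.0003,0,0.0018,-1],
  [0,0.2,0,0.0003,0,0.0018,-1],
  [0,0.2,0,0.0003,0,0.0018,-1],
  [0,0.2,0,0.0003,0,0.0018,-1],
  [0,0,0,0,0,0,-1],
  [0,0,0,0,0,0,-1],
  [0,0,0,0,0,0,-1],
])

```text
clock: 13.28
tcp_pos: [0.4486, -0.1676, 0.043]
orientation: [3.098, -0.34, 0.231]
contact_force: [-1.0, 0.1, -3.3]
grip_width: 0.0153
gripper_force: 112.1
```

```bash
python3 ov.py o6
```

```text
t 13.28 tcp [ 0.4486 -0.1676  0.043 ] yaw -0.2183 xz 0.1482 F [-1.   0.1 -3.3] w 0.0153 gf 112.1 j [ 0.3   0.4  -0.08  2.26  0.1   0.33 -1.66]
lever tip bottom in warmer mm [-48.8   0.3  87.4] pitch 0.391 yaw -0.237
```

View pics/o6.png

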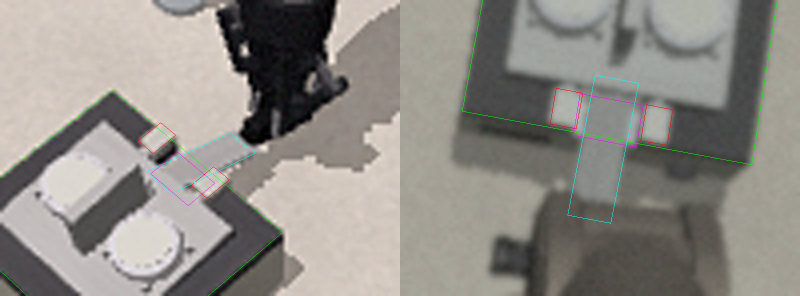

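```bash
cat > tilt.py <<'E'
from h import *
a=cv2.imread('pics/scene0.png',0).astype(np.float32); b=cv2.cvtColor(grab_frame('scene'),cv2.COLOR_BGR2GRAY).astype(np.float32); C=cam('scene')
Rz=Ro.from_euler('z',WY)
for nm,P in(('dishb',[0,-.04,.1]),('disha',[0,.04,.1]),('griptop',[-.03,0,.136]),('cornerR',[-.058,-.07,.082]),('cornerL',[-.058,.07,.082]),('deckcorner',[.09,-.1,.082])):
    P=np.array(P); piv=np.array([.06,0,.078]); T=Ro.from_euler('y',.1).apply(P-piv)+piv
    u,v=proj(C,Rz.apply([P,T])+W0); x,y=np.round(u).astype(int); h=7
    t=a[y-h:y+h+1,x-h:x+h+1]; s=b[y-h-8:y+h+9,x-h-8:x+h+9]
    m=cv2.matchTemplate(s,t,cv2.TM_CCOEFF_NORMED); _,sc,_,l=cv2.minMaxLoc(m)
    print(nm,'expected',(v-u).round(1),'seen',(l[0]-8,l[1]-8),round(sc,2),'score0',m[8,8].round(2))
E
python3 tilt.py
```

```text
dishb expected [-0.8 -0.6] seen (-1, 0) 0.94 score0 0.82
disha expected [-0.7 -0.5] seen (-1, -1) 0.92 score0 0.66
griptop expected [-1.7 -0.4] seen (0, -1) 0.8 score0 0.67
cornerR expected [-0.6 -1.9] seen (0, -1) 0.88 score0 0.79
cornerL expected [-0.4 -1.8] seen (0, -2) 0.9 score0 0.69
deckcorner expected [0.1 0.6] seen (0, 0) 1.0 score0 1.0
```

Run:
```python
from h import *
s=None
for th,n in((.23,4),(.08,4)):
    p,Q=levtool([-.09+.043*np.cos(th),0,.0712+.043*np.sin(th)],th); s=plan(p,Q,n,start=s,grip=-1)
p,Q=levtool([-.102,0,.0735],.03); s=plan(p,Q,8,start=s,grip=-1)
```

```text
[-0.0, -0.41, 0.0, -0.0006, 0.0, -0.0041, -1]
[-0.0, -0.41, 0.0, -0.0009, 0.0001, -0.004, -1]
[-0.0, -0.41, 0.0, -0.001, 0.0, -0.0041, -1]
[-0.0, -0.41, 0.0, -0.0011, 0.0001, -0.0039, -1]
turn max 0.41 step mm 4.142298656284603 end [ 0.4437 -0.1668  0.0587] yaw -0.2184
[-0.0, -0.36, 0.0, -0.0003, -0.0, -0.0034, -1]
[-0.0, -0.36, 0.0, -0.0004, -0.0, -0.0034, -1]
[-0.0, -0.36, 0.0, -0.0006, -0.0, -0.0034, -1]
[-0.0, -0.36, 0.0, -0.0007, -0.0, -0.0034, -1]
turn max 0.36 step mm 3.4349111287703478 end [ 0.4428 -0.1666  0.0724] yaw -0.2184
[-0.0, -0.06, 0.0, -0.0069, -0.0, 0.0005, -1]
[-0.0, -0.06, 0.0, -0.0068, -0.0, 0.0005, -1]
[-0.0, -0.06, 0.0, -0.0069, -0.0, 0.0006, -1]
[-0.0, -0.06, 0.0, -0.0068, -0.0001, 0.0006, -1]
[-0.0, -0.06, 0.0, -0.0069, 0.0, 0.0007, -1]
[-0.0, -0.06, 0.0, -0.0068, 0.0, 0.0007, -1]
[-0.0, -0.06, 0.0, -0.0069, -0.0, 0.0008, -1]
[-0.0, -0.06, 0.0, -0.0068, -0.0, 0.0008, -1]
turn max 0.06 step mm 6.882361092513442 end [ 0.3894 -0.1546  0.078 ] yaw -0.2184
```

Call:
apply_moves([
  [0,-0.41,0,-0.0006,0,-0.004,-1],
  [0,-0.41,0,-0.0009,0,-0.004,-1],
  [0,-0.41,0,-0.001,0,-0.004,-1],
  [0,-0.41,0,-0.001,0,-0.004,-1],
  [0,-0.36,0,-0.0003,0,-0.0034,-1],
  [0,-0.36,0,-0.0004,0,-0.0034,-1],
  [0,-0.36,0,-0.0006,0,-0.0034,-1],
  [0,-0.36,0,-0.0007,0,-0.0034,-1],
])

```text
clock: 14.1
tcp_pos: [0.4439, -0.1666, 0.0729]
orientation: [-3.093, 0.339, 0.268]
contact_force: [-0.0, -0.6, -1.0]
grip_width: 0.0153
gripper_force: 112.2
```

```bash
python3 tilt.py
python3 - <<'E'
from h import *
o=st(); levnow(o)
E
```

```text
dishb expected [-0.8 -0.6] seen (-1, 0) 0.95 score0 0.82
disha expected [-0.7 -0.5] seen (0, -1) 0.92 score0 0.66
griptop expected [-1.7 -0.4] seen (0, -1) 0.79 score0 0.68
cornerR expected [-0.6 -1.9] seen (0, -1) 0.88 score0 0.79
cornerL expected [-0.4 -1.8] seen (0, -2) 0.9 score0 0.7
deckcorner expected [0.1 0.6] seen (0, 0) 1.0 score0 1.0
t 14.15 tcp [ 0.4455 -0.1668  0.0734] yaw -0.2181 xz -0.1716 F [ 2.8 -1.1 -1.4] w 0.0155 gf 112.2 j [ 0.3   0.46 -0.09  2.02  0.06  0.83 -1.62]
lever tip bottom in warmer mm [-44.6   0.5  75.5] pitch 0.078 yaw -0.219
```

The carrier stays tilted with the blade lowered, so it is propped. Next I withdraw the lever and lay it down in front of the warmer.

Call:
apply_moves([
  [0,-0.06,0,-0.007,0,0.0005,-1],
  [0,-0.06,0,-0.007,0,0.0005,-1],
  [0,-0.06,0,-0.007,0,0.0005,-1],
  [0,-0.06,0,-0.007,0,0.0006,-1],
  [0,-0.06,0,-0.007,0,0.0006,-1],
  [0,-0.06,0,-0.007,0,0.0006,-1],
  [0,-0.06,0,-0.008,0,0.0008,-1],
  [0,-0.06,0,-0.008,0,0.0008,-1],
])

```text
clock: 14.82
tcp_pos: [0.3857, -0.1537, 0.079]
orientation: [-3.08, 0.338, 0.345]
contact_force: [0.3, 1.0, -2.3]
grip_width: 0.015
gripper_force: 112.2
```

```bash
python3 tilt.py
python3 - <<'E'
from h import *
o=st(); levnow(o)
p,Q=levtool([-.107,0.004,.04],0); s=plan(p,Q,6,grip=-1)
p,Q=levtool([-.107,0.004,.001],0); s=plan(p,Q,8,start=s,grip=-1)
C=cam('top'); print('small lever',plane(C,[[317,266],[345,301]],.01).round(3))
E
```

```text
dishb expected [-0.8 -0.6] seen (-1, 0) 0.95 score0 0.83
disha expected [-0.7 -0.5] seen (0, -1) 0.92 score0 0.66
griptop expected [-1.7 -0.4] seen (0, -1) 0.79 score0 0.68
cornerR expected [-0.6 -1.9] seen (0, -1) 0.88 score0 0.79
cornerL expected [-0.4 -1.8] seen (0, -2) 0.88 score0 0.7
deckcorner expected [0.1 0.6] seen (0, 0) 1.0 score0 1.0
t 14.87 tcp [ 0.384  -0.1535  0.079 ] yaw -0.2187 xz -0.2235 F [-2.3  0.2 -2.2] w 0.0152 gf 112.2 j [ 0.31  0.4  -0.1   2.13  0.05  0.84 -1.61]
lever tip bottom in warmer mm [-107.5    0.    74. ] pitch 0.026 yaw -0.219
[-0.0, -0.04, 0.0, 0.0012, -0.0007, 0.0049, -1]
[-0.0, -0.04, 0.0, 0.0013, -0.0007, 0.0049, -1]
[-0.0, -0.04, 0.0, 0.0013, -0.0006, 0.0049, -1]
[-0.0, -0.04, 0.0, 0.0013, -0.0007, 0.005, -1]
[-0.0, -0.04, 0.0, 0.0014, -0.0007, 0.0048, -1]
[-0.0, -0.04, 0.0, 0.0013, -0.0007, 0.0049, -1]
turn max 0.04 step mm 5.121995869941922 end [ 0.3856 -0.1496  0.0485] yaw -0.2187
[-0.0, -0.0, 0.0, 0.0012, 0.0, 0.0047, -1]
[-0.0, -0.0, 0.0, 0.0012, 0.0, 0.0048, -1]
[-0.0, -0.0, 0.0, 0.0012, 0.0, 0.0047, -1]
[-0.0, -0.0, 0.0, 0.0012, 0.0, 0.0047, -1]
[-0.0, -0.0, 0.0, 0.0012, 0.0, 0.0047, -1]
[-0.0, -0.0, 0.0, 0.0013, 0.0, 0.0048, -1]
[-0.0, -0.0, 0.0, 0.0012, 0.0, 0.0047, -1]
[-0.0, -0.0, 0.0, 0.0012, 0.0, 0.0047, -1]
turn max 0.0 step mm 4.880281119012949 end [ 0.3856 -0.1496  0.0095] yaw -0.2187
small lever [[ 0.382 -0.024  0.01 ]
 [ 0.283 -0.099  0.01 ]]
```

Call:
apply_moves([
  [0,-0.04,0,0.0012,0,0.006,-1],
  [0,-0.04,0,0.0012,0,0.006,-1],
  [0,-0.04,0,0.0012,0,0.006,-1],
  [0,-0.04,0,0.0012,0,0.006,-1],
  [0,-0.04,0,0.0014,0,0.006,-1],
  [0,-0.04,0,0.0014,0,0.006,-1],
  [0,0,0,0.0012,0,0.005,-1],
  [0,0,0,0.0012,0,0.005,-1],
])

```text
clock: 15.53
tcp_pos: [0.3855, -0.1536, 0.031]
orientation: [-3.073, 0.337, 0.383]
contact_force: [0.2, -0.6, -2.1]
grip_width: 0.0149
gripper_force: 112.2
```

Run:
```python
from h import *
o=st(); levnow(o)
```

```text
t 15.53 tcp [ 0.3855 -0.1536  0.031 ] yaw -0.2184 xz -0.2457 F [ 0.2 -0.6 -2.1] w 0.0149 gf 112.2 j [ 0.3   0.51 -0.09  2.13  0.06  0.76 -1.63]
lever tip bottom in warmer mm [-106.2    0.2   22.9] pitch 0.004 yaw -0.219
```

Call:
apply_moves([
  [0,0,0,0.001,0,0.0045,-1],
  [0,0,0,0.001,0,0.0045,-1],
  [0,0,0,0.001,0,0.0045,-1],
  [0,0,0,0.001,0,0.0035,-1],
  [0,0,0,0.001,0,0.0025,-1],
  [0,0,0,0.001,0,0.0025,-1],
  [0,0,0,0,0,0,-1],
  [0,0,0,0,0,0,-1],
])

```text
clock: 16.2
tcp_pos: [0.386, -0.1538, 0.0089]
orientation: [-3.073, 0.337, 0.382]
contact_force: [-0.5, 0.2, -1.0]
grip_width: 0.0151
gripper_force: 112.4
```

Run:
```python
from h import *
o=st(); levnow(o)
```

```text
t 16.2 tcp [ 0.386  -0.1538  0.0089] yaw -0.2184 xz -0.2451 F [-0.5  0.2 -1. ] w 0.0151 gf 112.4 j [ 0.3   0.55 -0.09  2.13  0.07  0.71 -1.63]
lever tip bottom in warmer mm [-105.6    0.2    1. ] pitch 0.004 yaw -0.219
```

Now I release and retreat along the tool axis.

Call:
apply_moves([
  [0,0,0,0,0,0,-0.1],
  [0,0,0,0,0,0,-0.1],
  [0,0,0,0,0,0,-0.1],
  [0,0,0,0,0,0,-0.1],
  [0,0,0,0,0,0,-0.1],
  [0,0,0,0,0,0,-0.1],
  [0,0,0,0,0,-0.004,-0.1],
  [0,0,0,0,0,-0.008,-0.1],
])

```text
clock: 16.87
tcp_pos: [0.388, -0.1542, 0.0205]
orientation: [-3.072, 0.337, 0.386]
contact_force: [0.2, 0.2, -0.3]
grip_width: 0.0386
gripper_force: 0.0
```

Call:
apply_moves([
  [0,0,0,-0.005,0,-0.015,-0.1],
  [0,0,0,-0.006,0,-0.02,-0.1],
  [0,0,0,-0.006,0,-0.025,-0.1],
  [0,0,0,-0.006,0,-0.025,-0.1],
  [0,0,0,-0.006,0,-0.025,-0.1],
  [0,0,0,-0.006,0,-0.025,-0.1],
  [0,0,0,-0.006,0,-0.025,-0.1],
  [0,0,0,-0.006,0,-0.025,-0.1],
])

```text
clock: 17.53
tcp_pos: [0.3884, -0.1542, 0.2136]
orientation: [-3.073, 0.337, 0.382]
contact_force: [1.3, 0.3, -1.0]
grip_width: 0.0379
gripper_force: 0.0
```

```bash
python3 tilt.py
python3 - <<'E'
from h import *
o=st()
m=det('lever','scene',proj(cam('scene'),[[.43,-.165,0]])[0])
if m is not None: print(fit([(cam('scene'),m)],LEV,[.386,-.154,-.22],0))
p=W0+Ro.from_euler('z',WY).apply([0,0,.25]); print(p)
plan(p,Rt(WY,0),16,grip=0.3)
E
```

```text
dishb expected [-0.8 -0.6] seen (-1, 0) 0.94 score0 0.82
disha expected [-0.7 -0.5] seen (0, -1) 0.92 score0 0.66
griptop expected [-1.7 -0.4] seen (0, -1) 0.79 score0 0.68
cornerR expected [-0.6 -1.9] seen (0, -1) 0.88 score0 0.79
cornerL expected [-0.4 -1.8] seen (0, -2) 0.9 score0 0.69
deckcorner expected [0.1 0.6] seen (0, 0) 1.0 score0 1.0
t 17.58 tcp [ 0.391  -0.1549  0.2178] yaw -0.2187 xz -0.2378 F [ 1.1 -1.   2.9] w 0.0382 gf 0.0 j [ 0.31  0.22 -0.1   1.99  0.02  1.18 -1.59]
([0.3731, -0.15, -0.214], np.float64(0.757))
[ 0.62   -0.2055  0.25  ]
[0.0, 0.14, 0.0, 0.0137, -0.0, -0.0056, 0.3]
[0.0, 0.14, 0.0, 0.0138, -0.0, -0.0053, 0.3]
[0.0, 0.14, 0.0, 0.0139, -0.0, -0.0052, 0.3]
[0.0, 0.14, 0.0, 0.014, -0.0001, -0.005, 0.3]
[0.0, 0.14, 0.0, 0.014, 0.0, -0.0047, 0.3]
[0.0, 0.14, 0.0, 0.0141, 0.0, -0.0046, 0.3]
[0.0, 0.14, 0.0, 0.0142, 0.0, -0.0043, 0.3]
[0.0, 0.14, 0.0, 0.0142, -0.0, -0.0041, 0.3]
[0.0, 0.14, 0.0, 0.0143, -0.0, -0.004, 0.3]
[0.0, 0.14, 0.0, 0.0143, -0.0, -0.0037, 0.3]
[0.0, 0.14, 0.0, 0.0144, -0.0001, -0.0035, 0.3]
[0.0, 0.14, 0.0, 0.0145, 0.0, -0.0033, 0.3]
[0.0, 0.14, 0.0, 0.0145, 0.0, -0.003, 0.3]
[0.0, 0.14, 0.0, 0.0145, 0.0, -0.0029, 0.3]
[0.0, 0.14, 0.0, 0.0146, -0.0, -0.0027, 0.3]
[0.0, 0.14, 0.0, 0.0146, -0.0, -0.0024, 0.3]
turn max 0.14 step mm 14.814030284901948 end [ 0.62   -0.2055  0.25  ] yaw -0.2185
```

Call:
apply_moves([
  [0,0.14,0,0.014,0,-0.0055,0.3],
  [0,0.14,0,0.014,0,-0.0055,0.3],
  [0,0.14,0,0.014,0,-0.005,0.3],
  [0,0.14,0,0.014,0,-0.005,0.3],
  [0,0.14,0,0.014,0,-0.0045,0.3],
  [0,0.14,0,0.014,0,-0.0045,0.3],
  [0,0.14,0,0.014,0,-0.004,0.3],
  [0,0.14,0,0.014,0,-0.004,0.3],
])

```text
clock: 18.3
tcp_pos: [0.5045, -0.18, 0.2266]
orientation: [-3.103, 0.34, 0.202]
contact_force: [-0.1, -0.4, 0.6]
grip_width: 0.0556
gripper_force: 0.0
```

Call:
apply_moves([
  [0,0.14,0,0.014,0,-0.004,0.3],
  [0,0.14,0,0.014,0,-0.004,0.3],
  [0,0.14,0,0.014,0,-0.0035,0.3],
  [0,0.14,0,0.014,0,-0.0035,0.3],
  [0,0.14,0,0.014,0,-0.003,0.3],
  [0,0.14,0,0.014,0,-0.003,0.3],
  [0,0,0,0.012,0,-0.0025,0.3],
  [0,0,0,0,0,0,0.3],
])

```text
clock: 18.97
tcp_pos: [0.601, -0.2012, 0.242]
orientation: [-3.118, 0.341, 0.063]
contact_force: [-0.3, -0.6, 0.7]
grip_width: 0.0558
gripper_force: 0.0
```

Run:
```python
from h import *
o=st(); im=grab_frame('wrist'); C=cam('wrist',o); i=im.copy()
Rz=Ro.from_euler('z',WY); T=Ro.from_euler('y',.1); piv=np.array([.06,0,.078])
def P(q,tl=True):
    q=np.array(q,float); q=T.apply(q+[0,0,.078]-piv)+piv if tl else q
    return np.round(proj(C,Rz.apply(q)+W0)).astype(int)
cv2.polylines(i,[P([[-.06,-.075,.004],[-.06,.075,.004],[.06,.075,.004],[.06,-.075,.004]])],True,(255,255,0))
cv2.polylines(i,[P([[-.035,-.006,.058],[-.035,.006,.058],[.035,.006,.058],[.035,-.006,.058]])],True,(0,0,255))
cv2.polylines(i,[P([[-.09,-.1,.082],[-.09,.1,.082],[.09,.1,.082],[.09,-.1,.082]],False)],True,(0,255,0))
for s in(1,-1):
    a=np.linspace(0,6.28,40); cv2.polylines(i,[P(np.c_[.028*np.cos(a),s*.04+.028*np.sin(a),0*a+.02])],True,(255,0,255))
cv2.imwrite('pics/w7.png',i)
```

```text
t 18.97 tcp [ 0.601  -0.2012  0.242 ] yaw -0.2181 xz -0.0403 F [-0.3 -0.6  0.7] w 0.0558 gf 0.0 j [ 0.29  0.42 -0.08  1.61  0.04  1.15 -1.6 ]
```

View pics/w7.png

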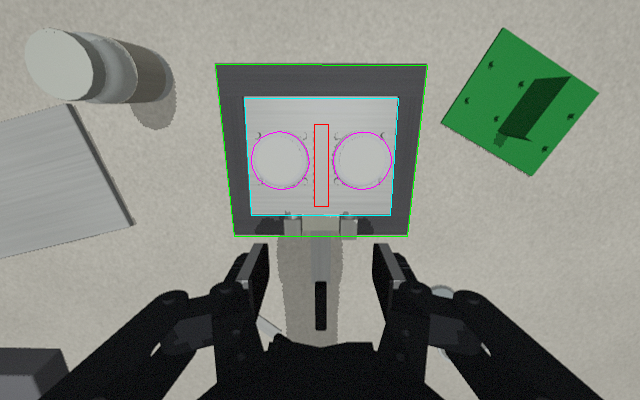

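The outlines at 0.1 rad tilt match the plate (cyan), dishes (magenta) and deck (green). The lever lies on the bench, with its handle at about (320,305). Next I grasp the carrier by its grip.

Run:
```python
from h import *
Rz=Ro.from_euler('z',WY); g=W0+Rz.apply([.003,0,.113])
a=Ro.from_euler('y',.1)
s=plan(g+Rz.apply([.004,0,.045]),Rt(WY,.1),8,grip=0.3); plan(g,Rt(WY,.1),8,start=s,grip=0.3)
```

```text
[0.0, -0.07, 0.0, 0.0039, 0.0, 0.0103, 0.3]
[0.0, -0.07, 0.0, 0.004, 0.0, 0.0103, 0.3]
[0.0, -0.07, 0.0, 0.0041, 0.0, 0.0102, 0.3]
[0.0, -0.07, 0.0, 0.0041, 0.0, 0.0102, 0.3]
[0.0, -0.07, 0.0, 0.0042, 0.0, 0.0102, 0.3]
[0.0, -0.07, 0.0, 0.0043, 0.0, 0.0101, 0.3]
[0.0, -0.07, 0.0, 0.0044, 0.0, 0.0102, 0.3]
[0.0, -0.07, 0.0, 0.0044, 0.0001, 0.01, 0.3]
turn max 0.07 step mm 11.014928337501914 end [ 0.6268 -0.2071  0.158 ] yaw -0.2181
[0.0, 0.0, 0.0, 0.0001, -0.0, 0.0057, 0.3]
[0.0, 0.0, 0.0, 0.0, -0.0, 0.0056, 0.3]
[0.0, 0.0, 0.0, 0.0001, -0.0, 0.0057, 0.3]
[0.0, 0.0, 0.0, 0.0001, -0.0, 0.0056, 0.3]
[0.0, 0.0, 0.0, 0.0, -0.0, 0.0057, 0.3]
[0.0, 0.0, 0.0, 0.0001, -0.0, 0.0056, 0.3]
[0.0, 0.0, 0.0, 0.0001, -0.0001, 0.0057, 0.3]
[0.0, 0.0, 0.0, 0.0, 0.0, 0.0056, 0.3]
turn max 0.0 step mm 5.65137540693705 end [ 0.6229 -0.2061  0.113 ] yaw -0.2181
```

Call:
apply_moves([
  [0,-0.07,0,0.004,0,0.01,0.3],
  [0,-0.07,0,0.004,0,0.01,0.3],
  [0,-0.07,0,0.004,0,0.01,0.3],
  [0,-0.07,0,0.004,0,0.01,0.3],
  [0,-0.07,0,0.004,0,0.01,0.3],
  [0,-0.07,0,0.004,0,0.01,0.3],
  [0,-0.07,0,0.0045,0,0.01,0.3],
  [0,-0.07,0,0.0045,0,0.01,0.3],
])

```text
clock: 19.68
tcp_pos: [0.6256, -0.2069, 0.1585]
orientation: [-3.108, 0.341, 0.159]
contact_force: [0.0, -0.1, 0.7]
grip_width: 0.055
gripper_force: 0.0
```

Call:
apply_moves([
  [0,0,0,0,0,0.006,0.3],
  [0,0,0,0,0,0.006,0.3],
  [0,0,0,0,0,0.006,0.3],
  [0,0,0,0,0,0.006,0.3],
  [0,0,0,0,0,0.006,0.3],
  [0,0,0,0,0,0.006,0.3],
  [0,0,0,0,0,0.006,0.3],
  [0,0,0,0,0,0,0.3],
])

```text
clock: 20.35
tcp_pos: [0.6203, -0.2057, 0.1166]
orientation: [-3.108, 0.341, 0.161]
contact_force: [0.3, 0.2, -0.6]
grip_width: 0.0554
gripper_force: 0.0
```

Run:
```python
from h import *
st()
```

```text
t 20.35 tcp [ 0.6203 -0.2057  0.1166] yaw -0.2184 xz -0.1031 F [ 0.3  0.2 -0.6] w 0.0554 gf 0.0 j [ 0.28  0.61 -0.08  1.61  0.05  1.02 -1.61]
```

Call:
apply_moves([
  [0,0,0,0.001,0,0.003,0.3],
  [0,0,0,0,0,0,-1],
  [0,0,0,0,0,0,-1],
  [0,0,0,0,0,0,-1],
  [0,0,0,0,0,0,-1],
  [0,0,0,0,0,0,-1],
  [0,0,0,0,0,0,-1],
  [0,0,0,0,0,0,-1],
], grip_force=80)

```text
clock: 21.02
tcp_pos: [0.6221, -0.206, 0.1153]
orientation: [-3.108, 0.341, 0.157]
contact_force: [0.4, 0.7, 3.9]
grip_width: 0.0107
gripper_force: 78.0
```

```bash
python3 tilt.py
python3 - <<'E'
from h import *
o=st()
E
```

```text
dishb expected [-0.8 -0.6] seen (-7, 5) 0.7 score0 0.16
disha expected [-0.7 -0.5] seen (-1, -1) 0.72 score0 0.37
griptop expected [-1.7 -0.4] seen (-8, 8) 0.21 score0 -0.11
cornerR expected [-0.6 -1.9] seen (-8, 5) 0.49 score0 -0.11
cornerL expected [-0.4 -1.8] seen (0, -2) 0.84 score0 0.67
deckcorner expected [0.1 0.6] seen (0, 0) 1.0 score0 1.0
t 21.07 tcp [ 0.6222 -0.206   0.1154] yaw -0.2183 xz -0.1004 F [-0.6  1.1  3.3] w 0.0105 gf 78.1 j [ 0.28  0.61 -0.08  1.61  0.05  1.02 -1.61]
```

Call:
apply_moves([
  [0,0,0,0,0,-0.001,-1],
  [0,0,0,0,0,-0.002,-1],
  [0,0,0,-0.0002,0,-0.003,-1],
  [0,0,0,-0.0003,0,-0.004,-1],
  [0,0,0,-0.0004,0,-0.004,-1],
  [0,0,0,-0.0005,0,-0.005,-1],
  [0,0,0,-0.0005,0,-0.005,-1],
  [0,0,0,-0.0005,0,-0.005,-1],
])

```text
clock: 21.73
tcp_pos: [0.6224, -0.2063, 0.1446]
orientation: [-3.108, 0.341, 0.157]
contact_force: [0.3, 1.6, -6.0]
grip_width: 0.0106
gripper_force: 77.9
```

Call:
apply_moves([
  [0,0.12,0,-0.0005,0,-0.006,-1],
  [0,0.12,0,-0.0005,0,-0.008,-1],
  [0,0.12,0,0,0,-0.008,-1],
  [0,0.12,0,0,0,-0.008,-1],
  [0,0.12,0,0,0,-0.008,-1],
  [0,0.12,0,0,0,-0.008,-1],
  [0,0.12,0,0,0,-0.007,-1],
  [0,0.12,0,0,0,-0.005,-1],
])

```text
clock: 22.4
tcp_pos: [0.625, -0.2068, 0.2032]
orientation: [3.122, -0.342, 0.002]
contact_force: [0.5, 0.2, -5.7]
grip_width: 0.0105
gripper_force: 77.9
```

Run:
```python
from h import *
o=st(); im=grab_frame('wrist'); C=cam('wrist',o); cv2.imwrite('pics/w8.png',im); c=grab_frame('scene'); g=proj(cam('scene'),[o['tcp_pos']])[0].astype(int)
cr=c[max(0,g[1]-60):g[1]+60,g[0]-80:g[0]+80]; cv2.imwrite('pics/w8b.png',np.hstack([cv2.resize(im,(400,250)),cv2.resize(cr,(333,250),interpolation=cv2.INTER_CUBIC)]))
for t in('carrier','dish_a'): print(t,[(round(d['p'],2),np.round(d['extent']).astype(int).tolist()) for d in silhouettes(t,'wrist')][:4])
```

```text
t 22.4 tcp [ 0.625  -0.2068  0.2032] yaw -0.2184 xz 0.0016 F [ 0.5  0.2 -5.7] w 0.0105 gf 77.9 j [ 0.29  0.48 -0.08  1.62  0.05  1.04 -1.6 ]
carrier [(0.91, [321, 236, 255, 210]), (0.58, [535, 132, 168, 155])]
dish_a [(0.71, [254, 236, 99, 92]), (0.63, [389, 235, 98, 93])]
```

View pics/w8b.png

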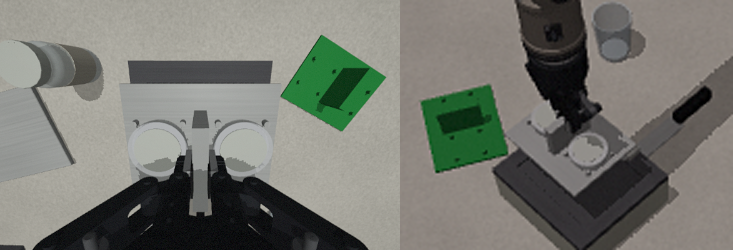

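The carrier is up and level, with both dishes between their pins in the left view. The lever is on the bench. Now I carry it over, with its underside about 40 mm above the bottle's top.

Run:
```python
from h import *
s=plan([.62,-.01,.213],Rt(-.1),12,grip=-1); plan([.65,.191,.20],Rt(.025),12,start=s,grip=-1)
```

```text
[0.0, 0.0, -0.09, -0.0039, -0.0159, -0.0009, -1]
[0.0, 0.0, -0.09, -0.0038, -0.016, -0.001, -1]
[0.0, 0.0, -0.09, -0.0036, -0.016, -0.0009, -1]
[0.0, 0.0, -0.09, -0.0035, -0.016, -0.0009, -1]
[0.0, 0.0, -0.09, -0.0033, -0.016, -0.0009, -1]
[0.0, 0.0, -0.09, -0.0032, -0.0161, -0.001, -1]
[0.0, 0.0, -0.09, -0.003, -0.0161, -0.0009, -1]
[0.0, 0.0, -0.09, -0.0028, -0.0162, -0.0009, -1]
[0.0, 0.0, -0.09, -0.0027, -0.0161, -0.0009, -1]
[0.0, 0.0, -0.09, -0.0026, -0.0162, -0.001, -1]
[0.0, 0.0, -0.09, -0.0024, -0.0162, -0.0009, -1]
[0.0, 0.0, -0.09, -0.0022, -0.0163, -0.0009, -1]
turn max 0.09 step mm 16.418646587946675 end [ 0.62  -0.01   0.213] yaw -0.1053
[0.0, 0.0, -0.1, 0.0007, -0.0169, 0.0011, -1]
[0.0, 0.0, -0.1, 0.0009, -0.0169, 0.0011, -1]
[0.0, 0.0, -0.1, 0.0011, -0.0169, 0.001, -1]
[0.0, 0.0, -0.1, 0.0013, -0.0169, 0.0011, -1]
[0.0, 0.0, -0.1, 0.0014, -0.0169, 0.0011, -1]
[0.0, 0.0, -0.1, 0.0016, -0.0168, 0.0011, -1]
[0.0, 0.0, -0.1, 0.0018, -0.0169, 0.001, -1]
[0.0, 0.0, -0.1, 0.0019, -0.0168, 0.0011, -1]
[0.0, 0.0, -0.1, 0.0022, -0.0168, 0.0011, -1]
[0.0, 0.0, -0.1, 0.0023, -0.0168, 0.0011, -1]
[0.0, 0.0, -0.1, 0.0025, -0.0167, 0.001, -1]
[0.0, 0.0, -0.1, 0.0026, -0.0168, 0.0011, -1]
turn max 0.1 step mm 16.96846318855225 end [0.65  0.191 0.2  ] yaw 0.0204
```

Call:
apply_moves([
  [0,0,-0.05,-0.001,-0.004,-0.002,-1],
  [0,0,-0.09,-0.002,-0.008,-0.002,-1],
  [0,0,-0.09,-0.003,-0.012,-0.002,-1],
  [0,0,-0.09,-0.0035,-0.015,-0.001,-1],
  [0,0,-0.09,-0.0035,-0.017,-0.001,-1],
  [0,0,-0.09,-0.0035,-0.018,-0.001,-1],
  [0,0,-0.09,-0.0035,-0.018,-0.001,-1],
  [0,0,-0.09,-0.0035,-0.018,0,-1],
])

```text
clock: 23.27
tcp_pos: [0.6217, -0.0912, 0.2123]
orientation: [-3.133, 0.227, 0.0]
contact_force: [0.2, 0.9, -4.8]
grip_width: 0.0108
gripper_force: 78.1
```

Call:
apply_moves([
  [0,0,-0.1,-0.003,-0.018,0,-1],
  [0,0,-0.1,-0.003,-0.018,0,-1],
  [0,0,-0.1,-0.003,-0.018,0,-1],
  [0,0,-0.1,-0.002,-0.018,0,-1],
  [0,0,-0.1,-0.002,-0.018,0,-1],
  [0,0,-0.1,-0.001,-0.018,0,-1],
  [0,0,-0.1,0,-0.018,0,-1],
  [0,0,-0.1,0.001,-0.018,0,-1],
])

```text
clock: 23.93
tcp_pos: [0.6246, 0.0523, 0.2119]
orientation: [3.14, -0.098, -0.001]
contact_force: [-0.0, 0.1, -5.7]
grip_width: 0.0106
gripper_force: 78.1
```

Call:
apply_moves([
  [0,0,-0.1,0.002,-0.018,0,-1],
  [0,0,-0.1,0.002,-0.018,0.001,-1],
  [0,0,-0.1,0.003,-0.017,0.001,-1],
  [0,0,-0.1,0.003,-0.015,0.001,-1],
  [0,0,-0.1,0.003,-0.012,0.001,-1],
  [0,0,-0.1,0.003,-0.008,0.001,-1],
  [0,0,-0.05,0.002,-0.004,0,-1],
  [0,0,0,0,0,0,-1],
])

```text
clock: 24.6
tcp_pos: [0.6466, 0.1427, 0.2066]
orientation: [-3.142, -0.009, 0.001]
contact_force: [-0.0, 0.0, -6.3]
grip_width: 0.0106
gripper_force: 78.1
```

Run:
```python
from h import *
o=st(); grab_frame('wrist')
for c in('top','scene'):
    im=grab_frame(c); ds=silhouettes('carrier',c)
    g=proj(cam(c),[np.array(o['tcp_pos'])-[0,0,.03]])[0]
    print(c,g.round(0),[(round(d['p'],2),np.round(d['extent']).astype(int).tolist()) for d in ds])
plan([.65,.191,.075],Rt(.025),12,grip=-1)
```

```text
t 24.6 tcp [0.6466 0.1427 0.2066] yaw 0.0058 xz -0.0009 F [-0.   0.  -6.3] w 0.0106 gf 78.1 j [-0.15  0.49 -0.22  1.6   0.12  1.07 -1.97]
top [248. 161.] [(0.86, [463, 181, 60, 59]), (0.64, [268, 155, 21, 38])]
scene [362. 243.] [(0.92, [360, 244, 73, 55]), (0.67, [212, 179, 44, 41])]
[0.0, 0.0, -0.02, 0.0003, -0.0042, 0.011, -1]
[0.0, 0.0, -0.02, 0.0004, -0.0042, 0.011, -1]
[0.0, 0.0, -0.02, 0.0003, -0.0043, 0.011, -1]
[0.0, 0.0, -0.02, 0.0004, -0.0042, 0.011, -1]
[0.0, 0.0, -0.02, 0.0003, -0.0042, 0.011, -1]
[0.0, 0.0, -0.02, 0.0004, -0.0042, 0.011, -1]
[0.0, 0.0, -0.02, 0.0004, -0.0043, 0.0109, -1]
[0.0, 0.0, -0.02, 0.0004, -0.0042, 0.011, -1]
[0.0, 0.0, -0.02, 0.0004, -0.0042, 0.011, -1]
[0.0, 0.0, -0.02, 0.0004, -0.0042, 0.011, -1]
[0.0, 0.0, -0.02, 0.0004, -0.0042, 0.011, -1]
[0.0, 0.0, -0.02, 0.0004, -0.0042, 0.011, -1]
turn max 0.02 step mm 11.780801771629918 end [0.65  0.191 0.075] yaw 0.0281
```

Call:
apply_moves([
  [0,0,-0.02,0.0005,-0.003,0.004,-1],
  [0,0,-0.03,0.0005,-0.007,0.008,-1],
  [0,0,-0.03,0.0005,-0.008,0.011,-1],
  [0,0,-0.03,0.0005,-0.008,0.012,-1],
  [0,0,-0.03,0.0005,-0.008,0.012,-1],
  [0,0,-0.03,0.0005,-0.007,0.012,-1],
  [0,0,-0.03,0,-0.005,0.012,-1],
  [0,0,0,0,-0.002,0.012,-1],
])

```text
clock: 25.52
tcp_pos: [0.6479, 0.1917, 0.1222]
orientation: [-3.141, -0.043, 0.002]
contact_force: [-0.4, -0.1, -5.6]
grip_width: 0.0107
gripper_force: 78.1
```

Call:
apply_moves([
  [0,0,0,0,0,0.012,-1],
  [0,0,0,0,0,0.012,-1],
  [0,0,0,0,0,0.01,-1],
  [0,0,0,0,0,0.008,-1],
  [0,0,0,0,0,0.004,-1],
  [0,0,0,0,0,0,-1],
  [0,0,0,0,0,0,-1],
  [0,0,0,0,0,0,-1],
])

```text
clock: 26.18
tcp_pos: [0.6491, 0.19, 0.0787]
orientation: [-3.141, -0.04, -0.001]
contact_force: [0.2, -0.4, -5.0]
grip_width: 0.0106
gripper_force: 78.1
```

Run:
```python
from h import *
o=st(); grab_frame('scene'); C=cam('scene'); p=np.array(o['tcp_pos'])
m=det('carrier','scene',proj(C,[p-[0,0,.03]])[0])
if m is not None: print(fit([(C,m)],[*CAR,box(-.028,.028,.012,.068,0,.02),box(-.028,.028,-.068,-.012,0,.02)],[p[0],p[1],.025,p[2]-.031],p[2]-.031))
plan([.65,.191,.049],Rt(.025),8,grip=-1)
```

```text
t 26.18 tcp [0.6491 0.19   0.0787] yaw 0.0255 xz 0.0008 F [ 0.2 -0.4 -5. ] w 0.0106 gf 78.1 j [-0.23  0.65 -0.21  1.66  0.17  0.86 -2.05]
([0.6523, 0.1916, 0.0106], np.float64(0.499))
[-0.0, -0.0, 0.0, 0.0001, -0.0001, 0.0037, -1]
[-0.0, -0.0, 0.0, 0.0001, -0.0001, 0.0037, -1]
[-0.0, -0.0, 0.0, 0.0002, -0.0001, 0.0038, -1]
[-0.0, -0.0, 0.0, 0.0001, -0.0001, 0.0037, -1]
[-0.0, -0.0, 0.0, 0.0001, -0.0001, 0.0037, -1]
[-0.0, -0.0, 0.0, 0.0001, -0.0002, 0.0037, -1]
[-0.0, -0.0, 0.0, 0.0002, -0.0001, 0.0037, -1]
[-0.0, -0.0, 0.0, 0.0001, -0.0001, 0.0038, -1]
turn max 0.0 step mm 3.723797137555274 end [0.65  0.191 0.049] yaw 0.0255
```

Carrier position agrees. I lower it in small steps and watch the force.

Call:
apply_moves([
  [0,0,0,0,0,0.004,-1],
  [0,0,0,0,0,0.005,-1],
  [0,0,0,0,0,0.005,-1],
  [0,0,0,0,0,0.005,-1],
  [0,0,0,0,0,0.005,-1],
  [0,0,0,0,0,0.004,-1],
  [0,0,0,0,0,0.002,-1],
  [0,0,0,0,0,0,-1],
])

```text
clock: 26.95
tcp_pos: [0.648, 0.1898, 0.047]
orientation: [3.141, 0.04, -0.003]
contact_force: [-0.2, 0.1, -6.3]
grip_width: 0.0104
gripper_force: 78.1
```

Call:
apply_moves([
  [0,0,0,0,0,0.001,-1],
  [0,0,0,0,0,0.001,-1],
  [0,0,0,0,0,0,-1],
  [0,0,0,0,0,0,-1],
  [0,0,0,0,0,0,-1],
  [0,0,0,0,0,0,-1],
  [0,0,0,0,0,0,-1],
  [0,0,0,0,0,0,-1],
])

```text
clock: 27.62
tcp_pos: [0.6487, 0.19, 0.0463]
orientation: [-3.141, -0.04, -0.0]
contact_force: [-0.6, -0.0, -1.3]
grip_width: 0.0108
gripper_force: 78.7
```

Contact at TCP z = 0.046, as expected. I release and rise.

Call:
apply_moves([
  [0,0,0,0,0,0.0003,-1],
  [0,0,0,0,0,0,-0.2],
  [0,0,0,0,0,0,-0.2],
  [0,0,0,0,0,0,-0.2],
  [0,0,0,0,0,0,-0.2],
  [0,0,0,0,0,0,-0.2],
  [0,0,0,0,0,-0.002,-0.2],
  [0,0,0,0,0,-0.005,-0.2],
])

```text
clock: 28.28
tcp_pos: [0.648, 0.1897, 0.0521]
orientation: [3.141, 0.04, -0.003]
contact_force: [-0.8, -0.4, 0.5]
grip_width: 0.0345
gripper_force: 0.0
```

Call:
apply_moves([
  [0,0,0,0,0,-0.01,-0.2],
  [0,0,0,0,0,-0.02,-0.2],
  [0,0,0,0,0,-0.025,-0.2],
  [0,0,0,0,0,-0.025,-0.2],
  [0,0,0,0,0,-0.025,-0.2],
  [0,0,0,0,0,-0.025,-0.2],
  [0,0,0,-0.02,0,-0.025,-0.2],
  [0,0,0,-0.02,0,-0.02,-0.2],
])

```text
clock: 28.95
tcp_pos: [0.6093, 0.189, 0.2307]
orientation: [-3.14, -0.039, -0.004]
contact_force: [0.5, 0.2, 0.1]
grip_width: 0.0344
gripper_force: 0.0
```

Run:
```python
from h import *
o=st(); im=grab_frame('wrist'); C=cam('wrist',o); s=grab_frame('scene')
i=im.copy(); a=np.linspace(0,6.28,40)
def dr(P,p,y,col): cv2.polylines(i,[np.round(proj(C,Ro.from_euler('z',y).apply(P)+p)).astype(int)],True,col)
dr(np.array([[-.085,-.11,.015],[-.085,.11,.015],[.085,.11,.015],[.085,-.11,.015]]),[.65,.191,0],.025,(0,255,0))
dr(np.array([[-.06,-.075,.004],[-.06,.075,.004],[.06,.075,.004],[.06,-.075,.004]]),[.649,.19,.015],.025,(255,255,0))
for q in(1,-1): dr(np.c_[.028*np.cos(a),q*.04+.028*np.sin(a),0*a+.02],[.649,.19,.015],.025,(255,0,255))
cv2.imwrite('pics/end.png',np.hstack([cv2.resize(i,(400,250)),cv2.resize(s[120:340,180:500],(364,250))]))
```

```text
t 28.95 tcp [0.6093 0.189  0.2307] yaw 0.0248 xz 0.0024 F [0.5 0.2 0.1] w 0.0344 gf 0.0 j [-0.22  0.43 -0.24  1.64  0.11  1.09 -2.04]
```

View pics/end.png

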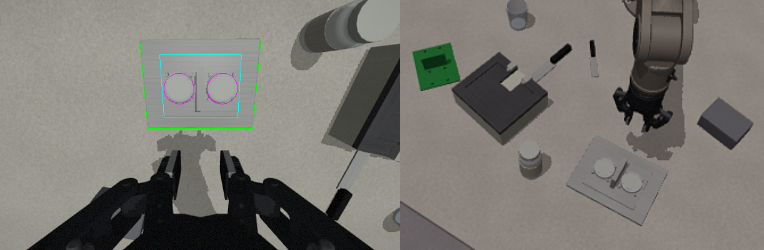

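The carrier sits centred and square on the plate with both dishes in place. The lever is on the bench, about 15 mm clear of the warmer.

```bash
python3 -c "
from bench import order
print(order.hand_in())"
```

```text
the job is handed in; nothing more can be done
None
```

I pried the carrier free, laid the lever on the bench and set the carrier level, centred and square on the cooling plate with both dishes in place; I handed the job in at about 29 s, and no verdict was shown.

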